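# Isolate the rocker mixer and load its platform level

### The job

Get the rocker mixer loaded for the paint: first turn its isolator handle right round to off, then swing the lockout hasp fully out, all before any tin is lifted. Then move all the paint tins, large and small, from the bench onto the mixer's tilting platform, standing upright on its floor and shared between the left and right bays so that the platform stays level to the eye on its own, and leave everything else on the bench where it is.

Things in the scene. Friction and masses are not known exactly. Their poses are not given: they have to be found in the camera images.
- tin_large_a: closed large paint tin, plain tinplate cylinder 66 mm in diameter and 60 mm tall, filled, about 0.32 kg (the fill varies, up to 15 % either way); origin at the centre of its underside, z up through its lid; may be absent (None)
- tin_large_b: closed large paint tin, plain tinplate cylinder 66 mm in diameter and 60 mm tall, filled, about 0.32 kg (the fill varies, up to 15 % either way); origin at the centre of its underside, z up through its lid; may be absent (None)
- tin_large_c: closed large paint tin, plain tinplate cylinder 66 mm in diameter and 60 mm tall, filled, about 0.32 kg (the fill varies, up to 15 % either way); origin at the centre of its underside, z up through its lid; may be absent (None)
- tin_small_a: closed small paint tin, plain tinplate cylinder 52 mm in diameter and 46 mm tall, filled, about 0.16 kg (the fill varies, up to 15 % either way); origin at the centre of its underside, z up through its lid; may be absent (None)
- tin_small_b: closed small paint tin, plain tinplate cylinder 52 mm in diameter and 46 mm tall, filled, about 0.16 kg (the fill varies, up to 15 % either way); origin at the centre of its underside, z up through its lid; may be absent (None)
- tin_small_c: closed small paint tin, plain tinplate cylinder 52 mm in diameter and 46 mm tall, filled, about 0.16 kg (the fill varies, up to 15 % either way); origin at the centre of its underside, z up through its lid; may be absent (None)
- deck (a point): middle of the rubber-matted floor of the rocker mixer's platform, about 96 mm above the bench, 12 mm above the pivot axis; it tilts with the platform. x runs along the pivot (away from the robot at yaw 0), y along the platform's length to the left, z up out of the floor. The platform is 250 mm along x by 350 mm along y, with a rim 8 mm high, 4 mm thick, all round
- left_bay (a point): middle of the floor of the platform's left bay, 87 mm from the deck point along its +y; axes as the deck's. The bay is 160 mm along y and 242 mm along x inside. A spine along x over the pivot, 14 mm wide and 10 mm high, parts the two bays
- right_bay (a point): the same for the right bay, 87 mm from the deck point along its -y
- platform (a joint): tilt of the mixer's platform about its pivot, rad: 0 level, positive when the left (+y) side is down; stops at -0.15 and +0.15. It is not locked: it swings freely against a weak centring spring (2.2 N m/rad), so it tips to the heavier side, by about 0.06 rad for every 0.1 N m of imbalance when loaded
- isolator: the isolator's grey enclosure, 140 x 96 mm and 60 mm high, bolted to the bench; origin under its middle, front (hasp side) to its -x, red handle on top towards its +x. Where it stands varies
- isolator_handle (a joint): the isolator's rotary handle, rad: 0 on (bar along the enclosure's length), 1.57 (its stop) off (bar across it); turns anticlockwise seen from above, against 0.12 N m of friction, and stays where it is left
- handle_grip (a point): on the upright turning axis of the isolator's red handle, 90 mm above the bench; its bar grip runs along this point's x axis (58 mm long, 15 mm wide), turns with it, and stands from 19 mm below to 11 mm above this point; below the bar is the handle's round foot, 54 mm across, its top 18 mm below this point
- hasp (a joint): swing of the isolator's lockout hasp about its upright pivot, rad: 0 folded in over the enclosure, 1.57 (its stop) fully out, sticking out beyond the enclosure's front; turns clockwise seen from above, with light friction (0.04 N m), and stays where it is left
- hasp_tab (a point): in the turned-up finger tab at the free end of the flat steel hasp; the tab is 10 mm thick along this point's y axis (which points along the hasp towards its pivot), 18 mm wide along x, and stands from 18 mm below to 10 mm above this point, which is 84 mm above the bench; it moves with the hasp. The flat hasp strip is 6 mm above the top of the enclosure at most
- hasp_pivot (a point): on the hasp's pivot, 60 mm from the tab, near the front of the enclosure's top
- glue: white glue bottle, about 44 mm across and 130 mm tall, standing; to be left alone
- drink: white drinks cup with a straw, about 85 mm across; to be left alone
- knife: utility knife lying down, about 120 mm long; to be left alone
- scissors: scissors lying down, about 200 mm long; to be left alone
- phone: phone lying down, 148 x 72 mm; to be left alone
- brush_pot: white pot of brushes, 76 mm across, brushes up to 215 mm high; to be left alone
- offcut: cardboard offcut lying flat, 160 x 50 x 5 mm; to be left alone
- tape_roll: cardboard tape core lying flat, 90 mm across, 24 mm high; to be left alone
Things that resemble listed ones, but are neither listed nor needed, are in the scene too. What is shaped like the tin_small_b but blue is not meant.

How it is judged (in metres and radians):
On the way, in this order (a step that is already met when the one before it is completed fails the run):
1. the isolator handle is turned to off while the hasp is still in (value of joint isolator_handle above 1.45 rad and value of joint hasp below 0.6 rad), for 0.2 s.
2. the lockout hasp is swung out, with the handle at off (value of joint isolator_handle above 1.45 rad and value of joint hasp above 1.3 rad), for 0.2 s.
At the end, for the whole second after the job is handed in: Handle off (over 1.45 rad), hasp out (over 1.3 rad), every tin that is present standing upright and at rest on the platform's floor inside its rim (within 8 mm of the floor's height, tilted under 0.12 rad), and the platform level within 0.045 rad (2.6 degrees) (all of step 2 and value of joint platform between -0.045 and 0.045 rad and x of tin_large_a in the frame of deck between -0.11 and 0.11 m and y of tin_large_a in the frame of deck between -0.165 and 0.165 m and z of tin_large_a in the frame of deck between -0.008 and 0.008 m and angle between each of tin_large_a, tin_large_b, tin_large_c, tin_small_a, tin_small_b, tin_small_c's own z axis and vertical below 0.12 rad and linear speed of each of tin_large_a, tin_large_b, tin_large_c, tin_small_a, tin_small_b, tin_small_c below 0.03 m/s and x of tin_large_b in the frame of deck between -0.11 and 0.11 m and y of tin_large_b in the frame of deck between -0.165 and 0.165 m and z of tin_large_b in the frame of deck between -0.008 and 0.008 m and x of tin_large_c in the frame of deck between -0.11 and 0.11 m and y of tin_large_c in the frame of deck between -0.165 and 0.165 m and z of tin_large_c in the frame of deck between -0.008 and 0.008 m and x of tin_small_a in the frame of deck between -0.11 and 0.11 m and y of tin_small_a in the frame of deck between -0.165 and 0.165 m and z of tin_small_a in the frame of deck between -0.008 and 0.008 m and x of tin_small_b in the frame of deck between -0.11 and 0.11 m and y of tin_small_b in the frame of deck between -0.165 and 0.165 m and z of tin_small_b in the frame of deck between -0.008 and 0.008 m and x of tin_small_c in the frame of deck between -0.11 and 0.11 m and y of tin_small_c in the frame of deck between -0.165 and 0.165 m and z of tin_small_c in the frame of deck between -0.008 and 0.008 m); the robot touches nothing.
It fails at once if a tin is lifted (more than 50 mm) before the handle is off and the hasp out (height (world z) of any of tin_large_a, tin_large_b, tin_large_c, tin_small_a, tin_small_b, tin_small_c above 0.05 m and (value of joint isolator_handle below 1.4 rad or value of joint hasp below 1.2 rad)).
It fails at once if another thing on the bench is moved more than 50 mm (distance of any of glue, drink, knife, scissors, phone, brush_pot, offcut, tape_roll from where it was at the start of the episode above 0.05 m).
Of tin_large_a, tin_large_b, tin_large_c, tin_small_a, tin_small_b, tin_small_c only 4 to 6 are there at a start; the rules pass over those that are not, and their reading is None.
At some moment in a run one of tin_large_a, tin_large_b, tin_large_c, tin_small_a, tin_small_b, tin_small_c may be knocked a few centimetres aside while the robot is not near it.
It also fails if it takes over 210 s, if anything falls off the work surface, if the arm or the gripper's body presses on something with over 40 N, if the wrist force passes 120 N, or if a joint passes its speed limit or range.

### The arm

A 7-joint arm with a two-finger parallel gripper is mounted at the origin on the work surface. World frame = base frame: x ahead of the robot, y to its left, z up, the work surface at z = 0. Lengths are in m, angles in degrees, forces in N, time in s.
With the tool pointing down it reaches from about 0.425 to 0.875 m from the base axis. Payload 4.7 kg.
Tool frame: the origin (TCP) lies between the finger pads; the fingertips stand 8 mm ahead of it and the grasp point (between the pads) lies 11 mm behind it; z points along the fingers, y is the line along which they close (so a half turn about z gives the same grasp; the last joint's range is limited). The gripper opens to 87 mm and grips with 3 to 60 N. Pads are 19 mm wide; open, the fingers measure 117 mm over their backs; the gripper's body (75 mm by 190 mm) begins 51 mm behind the grasp point.
Start: joints at [-68.978, 18.392, -4.016, 83.108, 1.295, 78.541, -3.26], TCP at [0.225, 0.61, 0.231] pointing down, gripper open.
Joint ranges: [-163.93, 163.93], [-17.29, 119.83], [-79.2, 71.16], [3.27, 140.29], [-89.18, 269.18], [5.43, 117.66], [-154.24, 154.24]. Speed limits (degrees/s): [147.25, 147.25, 180, 180, 180, 180, 180].

### API

Orientations are given as [roll, pitch, yaw] about the fixed x, y, z axes, in that order (R = Rz(yaw) Ry(pitch) Rx(roll)).
In Python, from cell import env, viewer gives the robot as it stands. The module is installed in compiled form; this text tells all that it offers.
- The arm moves only by the tool arm_command, never from a script. Its argument "series" is a list of rows, each a list of 2 entries, a list of its own where there are three numbers: the shift along the tool's x, y, z in mm, then the turn about the tool's z in rad. A call has exactly 5 rows; each row is the pose to reach, as a shift and turn from the pose commanded when the call began, along the tool's axes at that moment; what a row does not reach only later rows make up. A row lasts 1/10 s, in which the tool goes at most 50 mm and 8.59 degrees, less where a joint would pass 70% of its speed; a pose out of reach is approached as far as the arm can. A call with a gripper value outside its range is refused whole. "grip" is the gripper command: -1 is fully open, 1 is shut, values between are in proportion, set as the call begins (left out, the last holds). The fingers move at their own pace and stop on an object; "grip_force" is the grip in N (left out, the last holds). Time passes only in rows, so rows that repeat a pose let the fingers close, or fill a call up. It gives the time, the measured TCP pose, the force, the opening and the grip force at its end, in the units of the state.
- env.get_obs(): the state, without advancing time (a new reading comes with each control period).
- viewer.read_camera(name): name is "side" or "top"; returns (picture, depth): 384x512x3 uint8, blue, green, red; 384x512 float32, m along the optical axis (not along the pixel's ray), 0 where there is no reading.
- viewer.calibration(name): a dict with "K" (3x3 intrinsics, pixels), "dist" ([k1, k2, p1, p2, k3] as OpenCV has them; the pictures are not rectified), "T" (4x4, takes a point from camera to world coordinates). Camera axes: x right, y up, looking along -z (the intrinsics and any distortion apply to the point x, -y, -z); pixel columns grow to the right and rows downward; lengths in m; the calibration is good to about 2 mm. A picture is of the moment at which its call begins. calibration takes no time and is no camera call.
- env.sign_off(): hands the job in; it is judged then, once.
The state is a dict: "time_s": time; "qpos": joint angles; "joint_velocities": joint speeds; "effort": joint torques, N m; "tool_pos": TCP position; "tool_rot": TCP orientation; "force": force on the tool from outside, world axes, zero at the start; "wrist_torque": the same for the moment, N m; "grip_width": finger opening in m; "grasp_force": force on a finger pad.
Only numpy, scipy, OpenCV 4.12 (cv2) and the standard library are available. Lean on these libraries where they do the work, as an engineer would, in place of code of your own. Each camera call takes 0.05 s, during which the arm holds its last target. There are 200 camera calls.

## Working session

There is one attempt and no reset: what is moved stays moved. The work goes in short steps, Python scripts to look and compute and a tool call to move; the robot and the scene stay as the last step left them, time stands still between calls to the robot, and variables do not carry over. Pictures are saved under pics/ and viewed, at most 14 in all, crops included, and the job is handed in when it is done.

Besides the shell and the picture viewer there is one more tool, called after "Request:" as name([rows], argument=value, ...), one row to a line, values as JSON. arm_command: Moves the arm, as the interface text tells. Its arguments: {"type":"object","properties":{"series":{"type":"array"},"grip":{"type":"number"},"grip_force":{"type":"number"}},"required":["series"]}

```bash
mkdir -p pics; cat > h.py <<'E'
import numpy as np, cv2
from cell import env, viewer
def grab(n):
    im,d=viewer.read_camera(n); c=viewer.calibration(n); return im,d,np.array(c["K"]),np.array(c["dist"]),np.array(c["T"])
def cloud(d,K,D,T):
    h,w=d.shape; u,v=np.meshgrid(np.arange(w),np.arange(h))
    p=cv2.undistortPoints(np.stack([u,v],-1).reshape(-1,1,2).astype(np.float64),K,D).reshape(h,w,2)
    X=np.stack([p[...,0]*d,-p[...,1]*d,-d],-1)
    P=X@T[:3,:3].T+T[:3,3]; P[d==0]=np.nan; return P
def look(n,fn):
    im,d,K,D,T=grab(n); cv2.imwrite('pics/'+fn,im); P=cloud(d,K,D,T); return im,P
E
python3 - <<'E'
from h import *
o=env.get_obs(); print({k:np.round(v,3) for k,v in o.items()})
for n in('top','side'):
    im,P=look(n,n+'0.png'); np.save(n+'P.npy',P); print(n,viewer.calibration(n)['T'][:3,3] if hasattr(viewer.calibration(n)['T'],'shape') else 0)
    for r in range(30,384,60): print([tuple(np.round(P[r,c],2)) for c in range(50,512,100)])
E
```

```text
{'time_s': np.float64(0.0), 'qpos': array([-68.978,  18.44 ,  -4.015,  83.174,   1.297,  78.541,  -3.259]), 'joint_velocities': array([ 0.095, -0.015, -0.033,  0.028, -0.025, -0.09 ,  0.091]), 'effort': array([ 0.0000e+00, -4.9129e+01, -4.0400e-01, -3.1253e+01, -6.4000e-02,
        4.4000e-02,  0.0000e+00]), 'tool_pos': array([0.224, 0.609, 0.229]), 'tool_rot': array([-1.79890e+02,  8.00000e-03,  1.59788e+02]), 'force': array([ 0.003,  0.447, -0.886]), 'wrist_torque': array([ 0.039,  0.041, -0.007]), 'grasp_force': np.float64(0.0), 'grip_width': np.float64(0.087)}
top [0.34801475 0.01093026 1.25780255]
[(np.float64(1.66), np.float64(1.24), np.float64(-0.76)), (np.float64(1.43), np.float64(0.53), np.float64(-0.38)), (np.float64(1.69), np.float64(0.05), np.float64(-0.75)), (np.float64(1.44), np.float64(-0.44), np.float64(-0.36)), (np.float64(1.45), np.float64(-0.92), np.float64(-0.35))]
[(np.float64(0.91), np.float64(0.73), np.float64(0.05)), (np.float64(0.94), np.float64(0.39), np.float64(-0.0)), (np.float64(0.95), np.float64(0.03), np.float64(-0.0)), (np.float64(0.96), np.float64(-0.
[... 2238 characters left out ...]
64(0.06), np.float64(0.03)), (np.float64(0.21), np.float64(0.66), np.float64(0.59)), (np.float64(-0.2), np.float64(-0.23), np.float64(0.0))]
[(np.float64(1.86), np.float64(0.1), np.float64(-0.74)), (np.float64(0.81), np.float64(0.43), np.float64(-0.0)), (np.float64(0.48), np.float64(0.35), np.float64(0.02)), (np.float64(0.19), np.float64(0.59), np.float64(0.39)), (np.float64(-0.16), np.float64(0.12), np.float64(-0.0))]
[(np.float64(0.93), np.float64(0.74), np.float64(0.05)), (np.float64(0.69), np.float64(0.63), np.float64(0.0)), (np.float64(0.42), np.float64(0.55), np.float64(0.0)), (np.float64(0.14), np.float64(0.45), np.float64(0.0)), (np.float64(-0.14), np.float64(0.36), np.float64(0.0))]
```

View pics/top0.png

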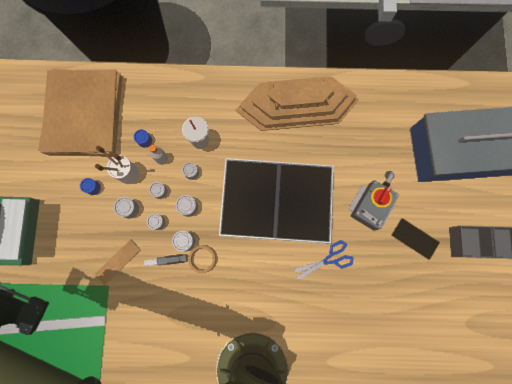

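View pics/side0.png

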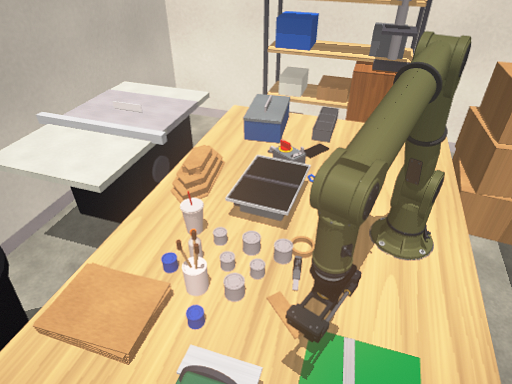

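```bash
python3 - <<'E'
from h import *
im=cv2.imread('pics/top0.png'); c=im[150:250,330:430]; c=cv2.resize(c,None,fx=6,fy=6,interpolation=cv2.INTER_CUBIC)
im2=cv2.imread('pics/side0.png'); s=cv2.resize(im2[130:180,260:330],None,fx=6,fy=6,interpolation=cv2.INTER_CUBIC)
cv2.imwrite('pics/c1.png',c[:, :]); 
P=np.load('topP.npy'); 
for n,(x,y) in dict(La=(125,207),Lb=(186,205),Lc=(182,241),Sa=(191,171),Sb=(158,190),Sc=(155,222)).items():
    hsv=P[y-14:y+15,x-14:x+15].reshape(-1,3); z=np.nanmedian(P[y-3:y+4,x-3:x+4,2]); m=np.abs(hsv[:,2]-z)<.008
    q=hsv[m]; (cc,r)=cv2.minEnclosingCircle(q[:,:2].astype(np.float32)); print(n,np.round(z,3),np.round(np.median(q,0),3),np.round(cc,3),round(r,3))
# platform
q=P[150:250,210:345].reshape(-1,3); q=q[(q[:,2]>.07)&(q[:,2]<.13)]
print('plat',cv2.minAreaRect(q[:,:2].astype(np.float32)),np.percentile(q[:,2],[5,50,95]))
q=P[165:235,340:405].reshape(-1,3); q=q[(q[:,2]>.045)]
print('iso',cv2.minAreaRect(q[:,:2].astype(np.float32)))
h=cv2.cvtColor(im,cv2.COLOR_BGR2HSV); 
red=((h[...,0]<6)|(h[...,0]>172))&(h[...,1]>150)&(h[...,2]>90); red[:, :345]=0;red[:,410:]=0;red[:160]=0;red[240:]=0
yel=(h[...,0]>18)&(h[...,0]<35)&(h[...,1]>200)&(h[...,2]>150); yel[:, :345]=0;yel[:,410:]=0;yel[:160]=0;yel[240:]=0
for nm,m in(('red',red),('yel',yel)):
    q=P[m]; print(nm,len(q),np.round(np.nanmean(q,0),3),np.round(np.nanpercentile(q[:,2],[5,50,95]),3))
    print(cv2.minAreaRect(q[:,:2].astype(np.float32)))
np.set_printoptions(linewidth=250)
print((P[165:232:2,345:402:2,2]*1000).round(0).astype(int))
E
```

```text
La 0.057 [0.503 0.433 0.057] [0.504 0.433] 0.033
Lb 0.057 [0.516 0.232 0.057] [0.516 0.232] 0.033
Lc 0.057 [0.398 0.236 0.057] [0.398 0.236] 0.033
Sa 0.042 [0.638 0.229 0.043] [0.638 0.229] 0.026
Sb 0.043 [0.567 0.334 0.043] [0.567 0.334] 0.026
Sc 0.043 [0.46  0.334 0.043] [0.46  0.333] 0.026
plat ((0.532470703125, -0.06515480577945709), (0.35064664483070374, 0.2507127821445465), 87.36299896240234) [0.09141531 0.09529238 0.10308914]
iso ((0.5385093092918396, -0.39988815784454346), (0.09639737010002136, 0.15294581651687622), 59.1907844543457)
red 190 [ 0.554 -0.407  0.084] [0.068 0.08  0.102]
((0.5544736385345459, -0.40973567962646484), (0.04761817678809166, 0.048682816326618195), 23.480796813964844)
yel 52 [ 0.548 -0.4    0.062] [0.058 0.062 0.066]
((0.5530458092689514, -0.4093935787677765), (0.060745008289813995, 0.057604044675827026), 60.53314208984375)
[[                  -1                   -5                   -2                   -3                   -2                   -3                   -2                   -4                   -2                    0                   -1
[... 20073 characters left out ...]
                    4]
 [                  -1                   -5                    1                   -4                    0                   -1                   -1                    0                   -1                   -3                   -1
                     4                   -1                    0                    1                   -1                   -5                    4                    2                   -1                   -4                   -4
                     1                   -2                   10                    8                    6                    6                    7]]<stdin>:21: RuntimeWarning: invalid value encountered in cast
```

View pics/c1.png

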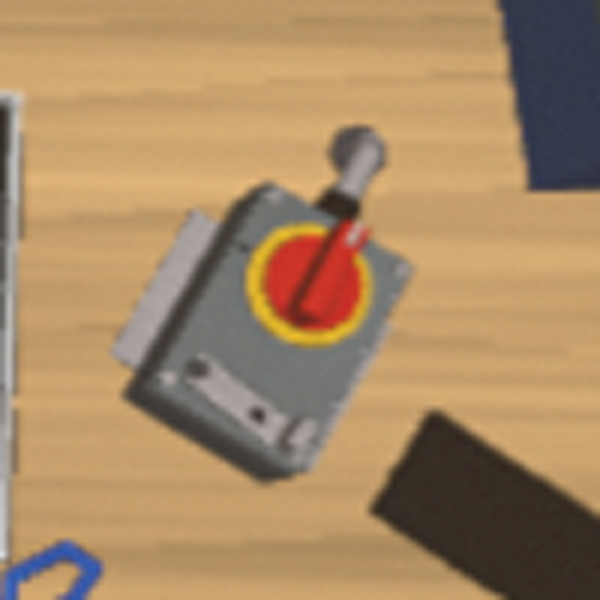

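```bash
cat >> h.py <<'E'
def ray(n,u,v,z):
    c=viewer.calibration(n);T=np.array(c["T"]);p=cv2.undistortPoints(np.array([[[u,v]]],float),np.array(c["K"]),np.array(c["dist"]))[0,0]
    d=T[:3,:3]@np.array([p[0],-p[1],-1]);return T[:3,3]+d*(z-T[2,3])/d[2]
def plan(p,*goals):
    """p,goals: (x,y,z[m],yaw deg). prints tool shift mm and turn rad for each leg"""
    for g in goals:
        a=np.radians(p[3]);d=(np.array(g[:3])-p[:3])*1000;c,s=np.cos(a),np.sin(a)
        print(g,'->',np.round([c*d[0]+s*d[1],s*d[0]-c*d[1],-d[2]],0),round(-np.radians(g[3]-p[3]),3)); p=g
def state():
    o=env.get_obs();print('t',round(float(o['time_s']),2),np.round(o['tool_pos'],4),np.round(o['tool_rot'],1),'F',np.round(o['force'],1),'w',round(float(o['grip_width']),4),round(float(o['grasp_force']),1))
E
python3 - <<'E'
from h import *
P=np.load('topP.npy')
q=P[180:206,370:396].reshape(-1,3);q=q[(q[:,2]>.093)]
print('bar',len(q),np.median(q,0),cv2.minAreaRect(q[:,:2].astype(np.float32)))
q=P[165:235,340:405].reshape(-1,3); q=q[(q[:,2]>.052)&(q[:,2]<.066)]
r=cv2.minAreaRect(q[:,:2].astype(np.float32));print('iso',r)
q=P[216:228,372:386].reshape(-1,3);q=q[q[:,2]>.085];print('tab',len(q),q.mean(0))
print('tab ray',ray('top',379.7,222,.094),'pivot',ray('top',363.3,211.3,.066))
plan((.225,.61,.231,159.8),(.50,.2,.26,95),(.554,-.407,.20,-31))
E
```

```text
bar 88 [ 0.55586094 -0.41053974  0.09942999] ((0.558273434638977, -0.40999624133110046), (0.015295552089810371, 0.05703238770365715), 63.40140151977539)
iso ((0.5327517986297607, -0.395846426486969), (0.09427647292613983, 0.13853953778743744), 60.12330627441406)
tab 22 [ 0.4704978  -0.39248248  0.09223352]
tab ray [ 0.46946327 -0.39262014  0.094     ] pivot [ 0.50598823 -0.35020343  0.066     ]
(0.5, 0.2, 0.26, 95) -> [-400. -290.  -29.] 1.131
(0.554, -0.407, 0.2, -31) -> [-609.    1.   60.] 2.199
```

```bash
python3 - <<'E'
from h import *
plan((.225,.61,.231,159.8),(.38,.48,.27,130),(.5,.28,.27,98),(.57,.06,.27,66),(.57,-.14,.25,34),(.557,-.31,.22,2),(.557,-.4105,.18,-30))
E
```

```text
(0.38, 0.48, 0.27, 130) -> [-190.  -68.  -39.] 0.52
(0.5, 0.28, 0.27, 98) -> [-230.  -37.   -0.] 0.559
(0.57, 0.06, 0.27, 66) -> [-228.   39.   -0.] 0.559
(0.57, -0.14, 0.25, 34) -> [-183.   81.   20.] 0.559
(0.557, -0.31, 0.22, 2) -> [-106.  134.   30.] 0.559
(0.557, -0.4105, 0.18, -30) -> [ -4. 100.  40.] 0.559
```

Request:
arm_command([
  [[-38,-14,-8],0.104],
  [[-76,-27,-16],0.208],
  [[-114,-41,-24],0.312],
  [[-152,-54,-32],0.416],
  [[-190,-68,-39],0.52],
], grip=-1)

```text
time_s: 0.6
tool_pos: [0.3804, 0.4792, 0.2696]
tool_rot: [-180.0, 0.0, 129.8]
force: [0.7, -0.2, 0.5]
grip_width: 0.0868
grasp_force: 0.0
```

Request:
arm_command([
  [[-46,-7,0],0.112],
  [[-92,-15,0],0.224],
  [[-138,-22,0],0.335],
  [[-184,-30,0],0.447],
  [[-230,-37,0],0.559],
])

```text
time_s: 1.1
tool_pos: [0.4993, 0.2786, 0.2693]
tool_rot: [-180.0, 0.0, 97.7]
force: [0.7, 0.9, 0.1]
grip_width: 0.087
grasp_force: 0.0
```

Request:
arm_command([
  [[-46,8,0],0.112],
  [[-91,16,0],0.224],
  [[-137,23,0],0.335],
  [[-182,31,0],0.447],
  [[-228,39,0],0.559],
])

```text
time_s: 1.6
tool_pos: [0.5691, 0.0585, 0.2693]
tool_rot: [-180.0, -0.0, 65.7]
force: [-0.1, 0.6, -0.1]
grip_width: 0.0873
grasp_force: 0.0
```

Request:
arm_command([
  [[-37,16,4],0.112],
  [[-73,32,8],0.224],
  [[-110,49,12],0.335],
  [[-146,65,16],0.447],
  [[-183,81,20],0.559],
])

```text
time_s: 2.1
tool_pos: [0.5681, -0.1413, 0.2491]
tool_rot: [-180.0, -0.0, 33.7]
force: [1.1, -0.3, -0.2]
grip_width: 0.0872
grasp_force: 0.0
```

Request:
arm_command([
  [[-21,27,6],0.112],
  [[-42,54,12],0.224],
  [[-64,80,18],0.335],
  [[-85,107,24],0.447],
  [[-106,134,30],0.559],
])

```text
time_s: 2.6
tool_pos: [0.5549, -0.3113, 0.2189]
tool_rot: [-180.0, 0.0, 1.6]
force: [0.5, 0.2, 0.1]
grip_width: 0.0874
grasp_force: 0.0
```

Request:
arm_command([
  [[-1,20,8],0.112],
  [[-2,40,16],0.224],
  [[-3,60,24],0.335],
  [[-4,80,32],0.447],
  [[-4,100,40],0.559],
])

```text
time_s: 3.1
tool_pos: [0.5543, -0.4109, 0.1786]
tool_rot: [-180.0, 0.1, -30.4]
force: [0.9, -0.5, 0.3]
grip_width: 0.0869
grasp_force: 0.0
```

```bash
python3 - <<'E'
from h import *
state()
im,P=look('top','t1.png'); cv2.imwrite('pics/t1c.png',cv2.resize(im[150:250,310:430],None,fx=5,fy=5,interpolation=cv2.INTER_CUBIC))
im,P=look('side','s1.png')
E
```

```text
t 3.1 [ 0.5543 -0.4109  0.1786] [-1.80e+02  1.00e-01 -3.04e+01] F [ 0.9 -0.5  0.3] w 0.0869 0.0
```

Request:
arm_command([
  [[1,0,20],0],
  [[2,-1,42],0],
  [[2,-1,64],0],
  [[2,-1,84],0],
  [[2,-1,94],0],
])

```text
time_s: 3.7
tool_pos: [0.5565, -0.4084, 0.0835]
tool_rot: [-179.9, 0.2, -30.0]
force: [0.0, -0.2, -0.9]
grip_width: 0.0871
grasp_force: 0.0
```

Request:
arm_command([
  [[0,0,0],0],
  [[0,0,0],0],
  [[0,0,0],0],
  [[0,0,0],0],
  [[0,0,0],0],
], grip=1, grip_force=25)

```text
time_s: 4.2
tool_pos: [0.5571, -0.4108, 0.0864]
tool_rot: [-180.0, -0.1, -30.1]
force: [-0.0, -0.6, 0.5]
grip_width: 0.055
grasp_force: 0.0
```

Fingers close slowly; wait more.

Request:
arm_command([
  [[0,0,0],0],
  [[0,0,0],0],
  [[0,0,0],0],
  [[0,0,0],0],
  [[0,0,0],0],
])

```text
time_s: 4.7
tool_pos: [0.5563, -0.4113, 0.0855]
tool_rot: [179.9, -0.0, -30.1]
force: [-3.5, -7.4, -2.6]
grip_width: 0.0151
grasp_force: 9.0
```

Request:
arm_command([
  [[0,0,0],0],
  [[0,0,0],0],
  [[0,0,0],0],
  [[0,0,0],0],
  [[0,0,0],0],
])

```text
time_s: 5.2
tool_pos: [0.5563, -0.4113, 0.0855]
tool_rot: [179.9, -0.0, -30.2]
force: [-0.3, -4.1, -1.8]
grip_width: 0.0149
grasp_force: 25.0
```

Gripped (15 mm). Turn anticlockwise.

Request:
arm_command([
  [[0,0,0],-0.12],
  [[0,0,0],-0.24],
  [[0,0,0],-0.36],
  [[0,0,0],-0.48],
  [[0,0,0],-0.6],
])

```text
time_s: 5.7
tool_pos: [0.5562, -0.4117, 0.0856]
tool_rot: [179.9, 0.0, 4.4]
force: [-0.7, -4.2, -2.6]
grip_width: 0.015
grasp_force: 25.0
```

Request:
arm_command([
  [[0,0,0],-0.12],
  [[0,0,0],-0.24],
  [[0,0,0],-0.36],
  [[0,0,0],-0.48],
  [[0,0,0],-0.55],
])

```text
time_s: 6.2
tool_pos: [0.5563, -0.412, 0.0855]
tool_rot: [179.9, 0.1, 35.9]
force: [-0.1, -5.1, -2.7]
grip_width: 0.0148
grasp_force: 25.0
```

Request:
arm_command([
  [[0,0,0],-0.1],
  [[0,0,0],-0.2],
  [[0,0,0],-0.3],
  [[0,0,0],-0.38],
  [[0,0,0],-0.44],
])

```text
time_s: 6.7
tool_pos: [0.5566, -0.4121, 0.0856]
tool_rot: [179.9, 0.1, 61.0]
force: [1.0, -4.7, -2.6]
grip_width: 0.0151
grasp_force: 25.0
```

Request:
arm_command([
  [[0,0,0],0],
  [[0,0,0],0],
  [[0,0,0],0],
  [[0,0,0],0],
  [[0,0,0],0],
])

```text
time_s: 7.2
tool_pos: [0.5566, -0.4121, 0.0856]
tool_rot: [179.9, 0.1, 60.8]
force: [0.2, -4.3, -3.4]
grip_width: 0.015
grasp_force: 25.0
```

Request:
arm_command([
  [[0,0,0],0],
  [[0,0,0],0],
  [[0,0,0],0],
  [[0,0,0],0],
  [[0,0,0],0],
], grip=-0.3)

```text
time_s: 7.7
tool_pos: [0.557, -0.4101, 0.0856]
tool_rot: [-180.0, -0.0, 61.0]
force: [-0.4, -0.2, -0.8]
grip_width: 0.0469
grasp_force: 0.0
```

Request:
arm_command([
  [[0,0,0],0],
  [[0,0,-25],0],
  [[0,0,-60],0],
  [[0,0,-95],0],
  [[0,0,-130],0],
])

```text
time_s: 8.2
tool_pos: [0.5565, -0.4104, 0.2169]
tool_rot: [-180.0, -0.0, 60.9]
force: [0.3, 1.6, -0.1]
grip_width: 0.0566
grasp_force: 0.0
```

Request:
arm_command([
  [[40,0,0],0],
  [[80,0,0],0],
  [[120,0,0],0],
  [[160,0,0],0],
  [[160,0,0],0],
])

```text
time_s: 8.7
tool_pos: [0.6389, -0.2614, 0.2149]
tool_rot: [-179.9, -0.3, 61.6]
force: [1.1, 0.7, -0.0]
grip_width: 0.0566
grasp_force: 0.0
```

```bash
python3 - <<'E'
from h import *
state()
im,P=look('top','t1.png'); np.save('P1.npy',P);a=cv2.resize(im[150:250,330:430],None,fx=5,fy=5,interpolation=cv2.INTER_CUBIC)
cv2.imwrite('pics/t1c.png',a)
E
```

```text
t 8.7 [ 0.6389 -0.2614  0.2149] [-179.9   -0.3   61.6] F [ 1.1  0.7 -0. ] w 0.0566 0.0
```

View pics/t1c.png

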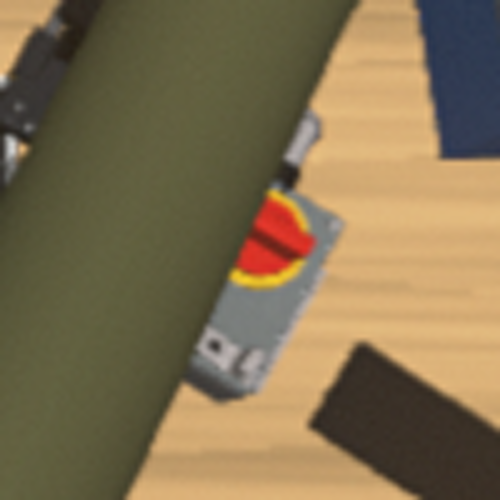

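```bash
python3 - <<'E'
from h import *
state()
plan((.6355,-.2705,.215,60.9),(.473,-.396,.16,60))
E
```

```text
t 8.75 [ 0.6367 -0.2657  0.2151] [-1.80e+02 -1.00e-01  6.14e+01] F [-0.8 -0.1  0. ] w 0.0561 0.0
(0.473, -0.396, 0.16, 60) -> [-189.  -81.   55.] 0.016
```

Request:
arm_command([
  [[-45,-20,13],0.01],
  [[-90,-40,26],0.016],
  [[-135,-60,40],0.016],
  [[-175,-75,50],0.016],
  [[-189,-81,55],0.016],
], grip=-0.1)

```text
time_s: 9.25
tool_pos: [0.4644, -0.4024, 0.1601]
tool_rot: [-179.9, 0.2, 59.4]
force: [-0.7, -1.3, 0.1]
grip_width: 0.0483
grasp_force: 0.0
```

Request:
arm_command([
  [[0,0,0],0],
  [[0,0,0],0],
  [[0,0,0],0],
  [[0,0,0],0],
  [[0,0,0],0],
])

```text
time_s: 9.75
tool_pos: [0.4732, -0.3956, 0.1607]
tool_rot: [180.0, -0.0, 60.2]
force: [-0.6, 0.1, 0.7]
grip_width: 0.0478
grasp_force: 0.0
```

```bash
python3 - <<'E'
from h import *
state()
im,P=look('side','s1.png');a=cv2.resize(im[120:190,250:330],None,fx=7,fy=7,interpolation=cv2.INTER_CUBIC)
cv2.imwrite('pics/s1c.png',a)
E
```

```text
t 9.75 [ 0.4732 -0.3956  0.1607] [180.   -0.   60.2] F [-0.6  0.1  0.7] w 0.0478 0.0
```

View pics/s1c.png

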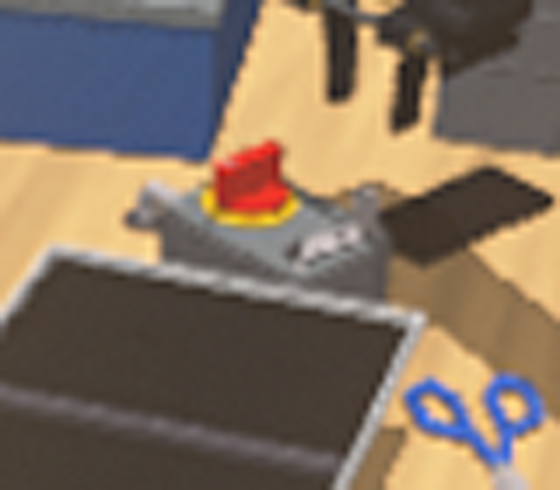

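```bash
python3 - <<'E'
from h import *
print(ray('side',250+368/7,120+193/7,.088),ray('top',379.7,222,.088),ray('side',250+298/7,120+248/7,.066))
E
```

```text
[ 0.47061257 -0.39948951  0.088     ] [ 0.4700894  -0.39470065  0.088     ] [ 0.50645751 -0.34894946  0.066     ]
```

Request:
arm_command([
  [[-1,-1,20],0.05],
  [[-1,-1,40],0.1],
  [[-1,-1,60],0.1],
  [[-1,-1,72],0.1],
  [[-1,-1,76],0.1],
])

```text
time_s: 10.3
tool_pos: [0.4701, -0.3961, 0.0831]
tool_rot: [-179.9, 0.0, 54.3]
force: [-1.1, 0.1, -0.2]
grip_width: 0.0479
grasp_force: 0.0
```

Request:
arm_command([
  [[0,0,0],0],
  [[0,0,0],0],
  [[0,0,0],0],
  [[0,0,0],0],
  [[0,0,0],0],
], grip=1, grip_force=5)

```text
time_s: 10.8
tool_pos: [0.4708, -0.3972, 0.0851]
tool_rot: [179.9, -0.0, 54.3]
force: [-0.6, -0.0, 0.3]
grip_width: 0.0179
grasp_force: 5.0
```

Request:
arm_command([
  [[0,0,0],0],
  [[0,0,0],0],
  [[0,0,0],0],
  [[0,0,0],0],
  [[0,0,0],0],
])

```text
time_s: 11.3
tool_pos: [0.4708, -0.3972, 0.085]
tool_rot: [179.9, -0.0, 54.3]
force: [-1.0, -0.8, 5.9]
grip_width: 0.018
grasp_force: 5.0
```

Gripped the tab (18 mm). Swing clockwise on a 60 mm arc.

Request:
arm_command([
  [[0,-7,0],0.12],
  [[2,-14,0],0.24],
  [[4,-21,0],0.36],
  [[7,-28,0],0.48],
  [[10,-34,0],0.6],
])

```text
time_s: 11.8
tool_pos: [0.45, -0.3686, 0.085]
tool_rot: [179.9, -0.1, 19.7]
force: [2.8, 0.7, 2.6]
grip_width: 0.0181
grasp_force: 5.0
```

Request:
arm_command([
  [[0,-7,0],0.12],
  [[2,-14,0],0.24],
  [[4,-21,0],0.36],
  [[7,-28,0],0.48],
  [[10,-34,0],0.6],
])

```text
time_s: 12.3
tool_pos: [0.4482, -0.3334, 0.085]
tool_rot: [180.0, -0.2, -14.7]
force: [3.0, -1.0, 1.4]
grip_width: 0.018
grasp_force: 5.0
```

Request:
arm_command([
  [[0,-6,0],0.1],
  [[1,-10,0],0.17],
  [[2,-14,0],0.24],
  [[3,-18,0],0.3],
  [[3,-18,0],0.3],
])

```text
time_s: 12.8
tool_pos: [0.4549, -0.3168, 0.0849]
tool_rot: [-180.0, -0.1, -31.6]
force: [1.8, 0.3, 5.0]
grip_width: 0.0181
grasp_force: 5.0
```

```bash
python3 - <<'E'
from h import *
state()
im,P=look('side','s2.png');a=cv2.resize(im[120:190,250:330],None,fx=7,fy=7,interpolation=cv2.INTER_CUBIC)
cv2.imwrite('pics/s2c.png',a)
E
```

```text
t 12.8 [ 0.4549 -0.3168  0.0849] [-1.80e+02 -1.00e-01 -3.16e+01] F [1.8 0.3 5. ] w 0.0181 5.0
```

View pics/s2c.png

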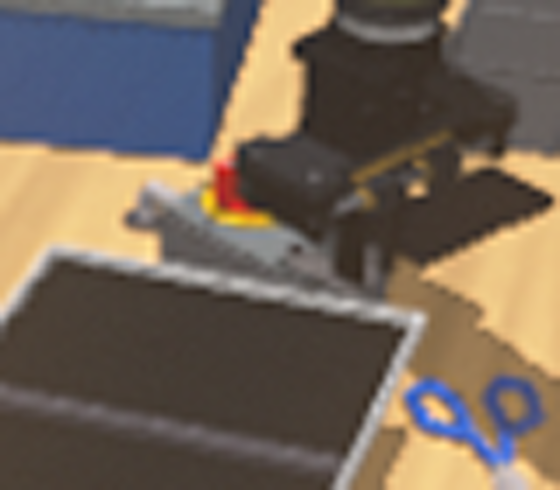

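Request:
arm_command([
  [[0,-2,0],0.03],
  [[0,-4,0],0.06],
  [[0,-5,0],0.08],
  [[0,-5,0],0.08],
  [[0,-5,0],0.08],
])

```text
time_s: 13.35
tool_pos: [0.4556, -0.3167, 0.0849]
tool_rot: [179.7, -0.2, -36.3]
force: [-0.5, -7.4, 1.1]
grip_width: 0.0183
grasp_force: 5.0
```

Request:
arm_command([
  [[0,0,0],0],
  [[0,0,0],0],
  [[0,0,0],0],
  [[0,0,0],0],
  [[0,0,0],0],
], grip=-0.3)

```text
time_s: 13.85
tool_pos: [0.4565, -0.3121, 0.0843]
tool_rot: [-180.0, 0.0, -36.2]
force: [0.9, -0.9, 0.1]
grip_width: 0.0503
grasp_force: 0.0
```

Request:
arm_command([
  [[0,0,-30],0],
  [[0,0,-70],0],
  [[0,0,-110],0],
  [[0,0,-150],0],
  [[0,0,-185],0],
])

```text
time_s: 14.35
tool_pos: [0.4566, -0.3127, 0.2717]
tool_rot: [-179.9, -0.1, -36.2]
force: [1.2, -0.1, -0.6]
grip_width: 0.0564
grasp_force: 0.0
```

```bash
python3 - <<'E'
from h import *
state()
# go towards tins
p=env.get_obs();x,y,z=p['tool_pos'];plan((x,y,.27,p['tool_rot'][2]),(.48,-.13,.27,0),(.5,.07,.27,35),(.5,.2,.27,70))
E
```

```text
t 14.35 [ 0.4566 -0.3127  0.2717] [-1.799e+02 -1.000e-01 -3.620e+01] F [ 1.2 -0.1 -0.6] w 0.0564 0.0
(0.48, -0.13, 0.27, 0) -> [ -89. -161.   -0.] -0.632
(0.5, 0.07, 0.27, 35) -> [  20. -200.   -0.] -0.611
(0.5, 0.2, 0.27, 70) -> [  75. -106.   -0.] -0.611
```

Request:
arm_command([
  [[-18,-32,0],-0.126],
  [[-36,-64,0],-0.252],
  [[-54,-97,0],-0.378],
  [[-72,-129,0],-0.504],
  [[-89,-161,0],-0.6],
], grip=-1)

```text
time_s: 14.85
tool_pos: [0.4797, -0.1285, 0.2697]
tool_rot: [-179.9, -0.0, -1.5]
force: [-0.5, -0.1, -0.1]
grip_width: 0.0844
grasp_force: 0.0
```

```bash
cat >> h.py <<'E'
def tins(verbose=1):
    im,d,K,D,T=grab('top');P=cloud(d,K,D,T);hsv=cv2.cvtColor(im,cv2.COLOR_BGR2HSV);out=[]
    z=P[...,2];m=(z>.033)&(z<.068)&(P[...,1]>.13)&(P[...,1]<.6)&(P[...,0]>.33)&(P[...,0]<.75)&(hsv[...,1]<90)
    n,l,s,c=cv2.connectedComponentsWithStats(m.astype(np.uint8))
    for i in range(1,n):
        if s[i,4]<60: continue
        q=P[l==i];zz=np.median(q[:,2]);q=q[abs(q[:,2]-zz)<.008];(cc,r)=cv2.minEnclosingCircle(q[:,:2].astype(np.float32))
        if verbose: print('tin?',np.round(cc,3),'r',round(r,3),'z',round(zz,3),'px',np.round(c[i]))
    # platform tilt: floor plane
    q=P[150:260,205:350].reshape(-1,3);hh=hsv[150:260,205:350].reshape(-1,3);k=(q[:,2]>.06)&(q[:,2]<.135)&(hh[:,2]<75);q=q[k]
    k=np.ones(len(q),bool)
    for _ in range(4):
        A=np.c_[q[:,0]-.5325,q[:,1]+.065,np.ones(len(q))];co=np.linalg.lstsq(A[k],q[k,2],rcond=None)[0];k=abs(A@co-q[:,2])<.006
    print('platform n',k.sum(),'slope x,y',np.round(co[:2],3),'z0',round(co[2],4),' tilt(+ left down)',round(-co[1],3))
    return im,P
E
python3 - <<'E'
from h import *
state(); im,P=tins(); cv2.imwrite('pics/t2.png',im)
Q=P[140:200,80:210].reshape(-1,3)
for n,(a,b,c,d) in dict(pot=(155,182,105,133),glue=(142,163,146,165),drink=(115,147,180,212)).items():
    q=P[a:b,c:d].reshape(-1,3);q=q[q[:,2]>.03];print(n,np.round(np.percentile(q,[2,50,98],axis=0),3).tolist())
E
```

```text
t 14.85 [ 0.4797 -0.1285  0.2697] [-179.9   -0.    -1.5] F [-0.5 -0.1 -0.1] w 0.0844 0.0
tin? [0.62  0.435] r 0.035 z 0.051 px [131. 175.]
tin? [0.638 0.228] r 0.026 z 0.042 px [189. 169.]
tin? [0.567 0.333] r 0.026 z 0.043 px [156. 189.]
tin? [0.515 0.232] r 0.033 z 0.057 px [185. 205.]
tin? [0.503 0.434] r 0.033 z 0.057 px [124. 207.]
tin? [0.461 0.334] r 0.026 z 0.043 px [154. 221.]
tin? [0.398 0.236] r 0.033 z 0.057 px [182. 241.]
platform n 4529 slope x,y [-0.001 -0.001] z0 0.0951  tilt(+ left down) 0.001
pot [[0.591, 0.41, 0.044], [0.623, 0.437, 0.097], [0.657, 0.478, 0.211]]
glue [[0.663, 0.313, 0.036], [0.676, 0.328, 0.086], [0.7, 0.353, 0.13]]
drink [[0.715, 0.165, 0.041], [0.746, 0.2, 0.123], [0.79, 0.241, 0.151]]
```

View pics/t2.png

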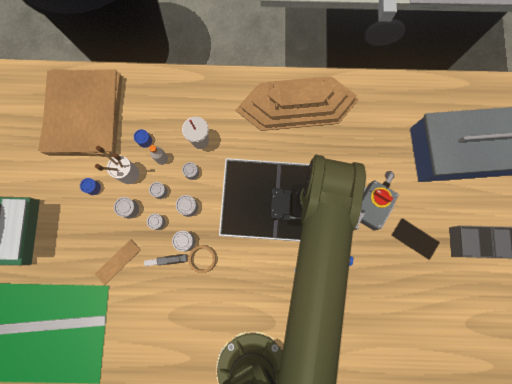

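```bash
cat >> h.py <<'E'
def deck(x,y,a=np.radians(-2.6)): return .5325+np.cos(a)*x-np.sin(a)*y, -.065+np.sin(a)*x+np.cos(a)*y
def job(tin,dk,big,yaw=-1.8,yaw1=None,h=.26):
    """from present pose: go above the tin, down, up, over the place, down"""
    o=env.get_obs();p=(*o['tool_pos'],o['tool_rot'][2]);t=.030 if big else .025;X,Y=deck(*dk);yaw1=yaw if yaw1 is None else yaw1
    plan(p,(*tin,h-.09,yaw),(*tin,t,yaw),(*tin,h,yaw),(round(X,4),round(Y,4),h,yaw1),(X,Y,.096+t+.001,yaw1))
E
python3 -c "
from h import *
job((.515,.232),(-.07,.05),1)"
```

```text
(0.515, 0.232, 0.17, -1.8) -> [  29. -353.   99.] 0.017
(0.515, 0.232, 0.03, -1.8) -> [  0.  -0. 140.] -0.0
(0.515, 0.232, 0.26, -1.8) -> [   0.   -0. -230.] -0.0
(np.float64(0.4648), np.float64(-0.0119), 0.26, -1.8) -> [-43. 245.  -0.] -0.0
(np.float64(0.4648402095211126), np.float64(-0.011876062341416499), 0.127, -1.8) -> [  0.  -0. 133.] -0.0
```

Request:
arm_command([
  [[4,-40,0],0],
  [[8,-84,5],0],
  [[14,-126,20],0],
  [[18,-165,35],0],
  [[20,-200,50],0],
], grip=-1, grip_force=25)

```text
time_s: 15.4
tool_pos: [0.5063, 0.0713, 0.219]
tool_rot: [-180.0, -0.0, -1.8]
force: [-0.2, 0.2, 0.2]
grip_width: 0.0874
grasp_force: 0.0
```

Request:
arm_command([
  [[2,-45,10],0],
  [[4,-90,25],0],
  [[7,-130,40],0],
  [[9,-150,48],0],
  [[9,-153,49],0],
])

```text
time_s: 15.9
tool_pos: [0.519, 0.2241, 0.1689]
tool_rot: [179.9, 0.1, -1.6]
force: [0.7, -0.0, 0.4]
grip_width: 0.0869
grasp_force: 0.0
```

Request:
arm_command([
  [[0,0,0],0],
  [[0,0,0],0],
  [[0,0,35],0],
  [[0,0,75],0],
  [[0,0,105],0],
])

```text
time_s: 16.4
tool_pos: [0.5209, 0.2202, 0.0659]
tool_rot: [-179.9, -0.1, -2.1]
force: [-21.3, 4.9, 138.1]
grip_width: 0.0874
grasp_force: 82.4
```

Request:
arm_command([
  [[0,0,-20],0],
  [[0,0,-60],0],
  [[0,0,-100],0],
  [[0,0,-105],0],
  [[0,0,-105],0],
])

```text
time_s: 16.9
tool_pos: [0.5219, 0.2203, 0.1731]
tool_rot: [-179.8, -0.2, -2.0]
force: [-0.5, -0.3, -1.5]
grip_width: 0.0871
grasp_force: 0.0
```

Request:
arm_command([
  [[0,70,0],0],
  [[0,70,0],0],
  [[0,70,0],0],
  [[0,70,0],0],
  [[0,70,0],0],
])

```text
time_s: 17.4
tool_pos: [0.5174, 0.1526, 0.1698]
tool_rot: [-180.0, 0.1, -1.8]
force: [0.3, 0.1, -0.3]
grip_width: 0.0869
grasp_force: 0.0
```

Request:
arm_command([
  [[0,150,0],0],
  [[0,150,0],0],
  [[0,150,0],0],
  [[0,150,0],0],
  [[0,150,0],0],
])

```text
time_s: 17.9
tool_pos: [0.5132, 0.0016, 0.1704]
tool_rot: [-180.0, 0.0, -1.9]
force: [0.9, 1.1, 0.5]
grip_width: 0.0868
grasp_force: 0.0
```

Request:
arm_command([
  [[0,0,0],0],
  [[0,0,0],0],
  [[0,0,0],0],
  [[0,0,0],0],
  [[0,0,0],0],
])

```text
time_s: 18.4
tool_pos: [0.5132, 0.0023, 0.1705]
tool_rot: [180.0, 0.0, -1.8]
force: [-0.0, -0.6, -0.1]
grip_width: 0.0869
grasp_force: 0.0
```

```bash
python3 -c "
from h import *
state();im,P=tins();state();job((.515,.232),(-.07,.05),1)"
```

```text
t 18.4 [0.5132 0.0023 0.1705] [180.    0.   -1.8] F [-0.  -0.6 -0.1] w 0.0869 0.0
tin? [0.621 0.437] r 0.035 z 0.052 px [130. 175.]
tin? [0.637 0.229] r 0.026 z 0.043 px [189. 169.]
tin? [0.567 0.333] r 0.026 z 0.043 px [156. 189.]
tin? [0.515 0.233] r 0.034 z 0.057 px [185. 205.]
tin? [0.505 0.432] r 0.034 z 0.057 px [124. 207.]
tin? [0.461 0.334] r 0.027 z 0.043 px [154. 221.]
tin? [0.398 0.237] r 0.033 z 0.057 px [182. 241.]
platform n 3740 slope x,y [-0.002 -0.   ] z0 0.095  tilt(+ left down) 0.0
t 18.45 [0.5132 0.0021 0.1705] [-180.    -0.    -1.8] F [ 0.3 -0.8 -0.6] w 0.0871 0.0
(0.515, 0.232, 0.17, -1.8) -> [  -5. -230.    1.] -0.0
(0.515, 0.232, 0.03, -1.8) -> [  0.  -0. 140.] -0.0
(0.515, 0.232, 0.26, -1.8) -> [   0.   -0. -230.] -0.0
(np.float64(0.4648), np.float64(-0.0119), 0.26, -1.8) -> [-43. 245.  -0.] -0.0
(np.float64(0.4648402095211126), np.float64(-0.011876062341416499), 0.127, -1.8) -> [  0.  -0. 133.] -0.0
```

Request:
arm_command([
  [[-1,-44,0],0],
  [[-2,-88,0],0],
  [[-3,-132,0],0],
  [[-4,-176,0],0],
  [[-5,-210,0],0],
])

```text
time_s: 18.95
tool_pos: [0.5144, 0.2152, 0.1706]
tool_rot: [-179.9, -0.0, -1.7]
force: [0.2, -0.4, -0.2]
grip_width: 0.0872
grasp_force: 0.0
```

Request:
arm_command([
  [[0,-20,0],0],
  [[0,-20,0],0],
  [[0,-20,0],0],
  [[0,-20,0],0],
  [[0,-20,0],0],
])

```text
time_s: 19.45
tool_pos: [0.5161, 0.2297, 0.1708]
tool_rot: [180.0, -0.0, -2.0]
force: [-0.7, -0.4, 0.6]
grip_width: 0.0871
grasp_force: 0.0
```

Request:
arm_command([
  [[0,-2,35],0],
  [[0,-2,75],0],
  [[0,-2,110],0],
  [[0,-2,132],0],
  [[0,-2,140],0],
])

```text
time_s: 19.95
tool_pos: [0.5141, 0.2318, 0.0282]
tool_rot: [179.8, 0.2, -1.9]
force: [-0.4, 0.6, -0.4]
grip_width: 0.0873
grasp_force: 0.0
```

Request:
arm_command([
  [[0,0,0],0],
  [[0,0,0],0],
  [[0,0,0],0],
  [[0,0,0],0],
  [[0,0,0],0],
], grip=1)

```text
time_s: 20.45
tool_pos: [0.5168, 0.2337, 0.0322]
tool_rot: [-180.0, -0.1, -1.9]
force: [-0.7, -2.0, 6.4]
grip_width: 0.0656
grasp_force: 25.0
```

Request:
arm_command([
  [[0,0,0],0],
  [[0,0,0],0],
  [[0,0,0],0],
  [[0,0,0],0],
  [[0,0,-10],0],
])

```text
time_s: 20.95
tool_pos: [0.5147, 0.2335, 0.0401]
tool_rot: [180.0, 0.1, -1.9]
force: [-1.3, -0.3, -3.5]
grip_width: 0.0656
grasp_force: 25.0
```

Request:
arm_command([
  [[0,0,-30],0],
  [[0,0,-75],0],
  [[0,0,-120],0],
  [[0,0,-170],0],
  [[0,0,-220],0],
])

```text
time_s: 21.45
tool_pos: [0.5147, 0.2337, 0.2625]
tool_rot: [-180.0, 0.0, -1.8]
force: [0.6, 0.2, -3.7]
grip_width: 0.0652
grasp_force: 25.0
```

Request:
arm_command([
  [[-6,35,0],0],
  [[-14,80,0],0],
  [[-22,125,0],0],
  [[-28,165,0],0],
  [[-34,200,0],0],
])

```text
time_s: 21.95
tool_pos: [0.4741, 0.0328, 0.2606]
tool_rot: [-179.9, 0.0, -1.9]
force: [1.2, 0.2, -1.9]
grip_width: 0.0652
grasp_force: 25.0
```

Request:
arm_command([
  [[-3,20,0],0],
  [[-7,36,0],0],
  [[-9,45,0],0],
  [[-9,45,0],0],
  [[-9,45,0],0],
])

```text
time_s: 22.45
tool_pos: [0.4649, -0.0083, 0.2606]
tool_rot: [-180.0, -0.0, -1.8]
force: [1.5, -0.4, -3.1]
grip_width: 0.0656
grasp_force: 25.0
```

Request:
arm_command([
  [[0,0,0],0],
  [[0,0,0],0],
  [[0,0,0],0],
  [[0,0,0],0],
  [[0,0,0],0],
])

```text
time_s: 22.95
tool_pos: [0.4648, -0.0095, 0.2605]
tool_rot: [180.0, 0.0, -1.8]
force: [-0.4, 0.7, -2.6]
grip_width: 0.0654
grasp_force: 25.0
```

Request:
arm_command([
  [[0,2,35],0],
  [[0,2,75],0],
  [[0,2,110],0],
  [[0,2,126],0],
  [[0,2,132],0],
])

```text
time_s: 23.45
tool_pos: [0.4628, -0.0114, 0.1271]
tool_rot: [180.0, 0.3, -1.9]
force: [-7.8, 2.8, 9.5]
grip_width: 0.0654
grasp_force: 25.0
```

Request:
arm_command([
  [[0,0,0],0],
  [[0,0,0],0],
  [[0,0,0],0],
  [[0,0,0],0],
  [[0,0,0],0],
], grip=-1)

```text
time_s: 23.95
tool_pos: [0.4653, -0.0117, 0.1292]
tool_rot: [-180.0, -0.1, -1.8]
force: [0.1, -0.3, 0.1]
grip_width: 0.0863
grasp_force: 0.0
```

Request:
arm_command([
  [[0,0,0],0],
  [[0,0,0],0],
  [[0,0,-20],0],
  [[0,0,-50],0],
  [[0,0,-90],0],
])

```text
time_s: 24.45
tool_pos: [0.4634, -0.0118, 0.2182]
tool_rot: [179.9, 0.2, -1.9]
force: [0.9, -0.1, 0.9]
grip_width: 0.0872
grasp_force: 0.0
```

Request:
arm_command([
  [[0,0,-30],0],
  [[0,0,-42],0],
  [[0,0,-42],0],
  [[0,0,-42],0],
  [[0,0,-42],0],
])

```text
time_s: 24.95
tool_pos: [0.4637, -0.0117, 0.2587]
tool_rot: [179.9, 0.2, -1.8]
force: [-0.2, 0.7, -0.9]
grip_width: 0.0873
grasp_force: 0.0
```

```bash
python3 -c "
from h import *
state();im,P=tins();cv2.imwrite('pics/t3.png',im);job((.398,.237),(-.06,-.075),1)"
```

```text
t 24.95 [ 0.4637 -0.0117  0.2587] [179.9   0.2  -1.8] F [-0.2  0.7 -0.9] w 0.0873 0.0
tin? [0.62  0.436] r 0.035 z 0.051 px [131. 175.]
tin? [0.638 0.229] r 0.026 z 0.043 px [189. 169.]
tin? [0.567 0.334] r 0.027 z 0.043 px [157. 189.]
tin? [0.504 0.434] r 0.033 z 0.057 px [124. 207.]
tin? [0.46  0.334] r 0.026 z 0.043 px [154. 221.]
tin? [0.398 0.237] r 0.033 z 0.057 px [182. 241.]
platform n 3306 slope x,y [-0.005 -0.078] z0 0.0952  tilt(+ left down) 0.078
(0.398, 0.237, 0.17, -1.8) -> [ -74. -246.   89.] -0.001
(0.398, 0.237, 0.03, -1.8) -> [  0.  -0. 140.] -0.0
(0.398, 0.237, 0.26, -1.8) -> [   0.   -0. -230.] -0.0
(np.float64(0.4692), np.float64(-0.1372), 0.26, -1.8) -> [ 83. 372.  -0.] -0.0
(np.float64(0.46915954170286306), np.float64(-0.1372010134465484), 0.127, -1.8) -> [ -0.   0. 133.] -0.0
```

View pics/t3.png

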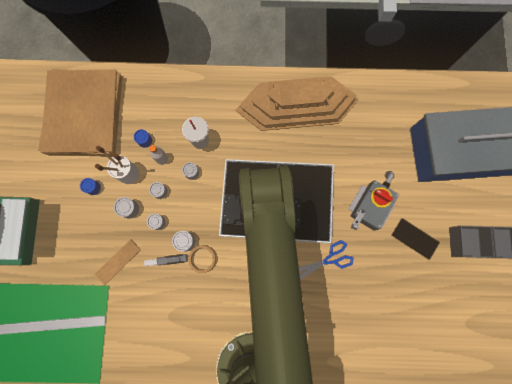

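Request:
arm_command([
  [[-12,-40,5],0],
  [[-25,-84,20],0],
  [[-39,-128,40],0],
  [[-52,-172,60],0],
  [[-63,-210,80],0],
])

```text
time_s: 25.5
tool_pos: [0.4069, 0.2021, 0.1788]
tool_rot: [180.0, 0.1, -1.8]
force: [1.0, 0.0, 0.3]
grip_width: 0.0871
grasp_force: 0.0
```

Request:
arm_command([
  [[-8,-24,5],0],
  [[-11,-36,9],0],
  [[-11,-36,9],0],
  [[-11,-36,9],0],
  [[-11,-36,9],0],
], grip=-0.9)

```text
time_s: 26.0
tool_pos: [0.3997, 0.2351, 0.172]
tool_rot: [-180.0, -0.0, -2.0]
force: [-0.2, -0.7, 1.2]
grip_width: 0.0831
grasp_force: 0.0
```

Request:
arm_command([
  [[0,0,0],0],
  [[0,0,0],0],
  [[0,0,0],0],
  [[0,0,0],0],
  [[0,0,0],0],
])

```text
time_s: 26.5
tool_pos: [0.3987, 0.2366, 0.1716]
tool_rot: [-180.0, -0.0, -1.8]
force: [0.2, -0.1, 0.3]
grip_width: 0.0826
grasp_force: 0.0
```

Request:
arm_command([
  [[0,0,35],0],
  [[0,0,75],0],
  [[0,0,110],0],
  [[0,0,128],0],
  [[0,0,134],0],
])

```text
time_s: 27.0
tool_pos: [0.3971, 0.2355, 0.0354]
tool_rot: [179.8, 0.2, -1.8]
force: [-0.3, 0.1, 0.7]
grip_width: 0.0827
grasp_force: 0.0
```

Request:
arm_command([
  [[0,0,0],0],
  [[0,0,0],0],
  [[0,0,0],0],
  [[0,0,0],0],
  [[0,0,0],0],
], grip=1)

```text
time_s: 27.5
tool_pos: [0.3996, 0.2371, 0.0389]
tool_rot: [-179.9, -0.1, -1.8]
force: [-0.8, -1.8, 6.9]
grip_width: 0.0655
grasp_force: 25.0
```

Request:
arm_command([
  [[0,0,0],0],
  [[0,0,-10],0],
  [[0,0,-40],0],
  [[0,0,-85],0],
  [[0,0,-130],0],
])

```text
time_s: 28.0
tool_pos: [0.3976, 0.236, 0.1686]
tool_rot: [179.9, 0.1, -1.9]
force: [1.0, 0.5, -3.2]
grip_width: 0.0655
grasp_force: 25.0
```

Request:
arm_command([
  [[0,0,-45],0],
  [[0,0,-80],0],
  [[0,0,-92],0],
  [[8,35,-92],0],
  [[17,75,-92],0],
])

```text
time_s: 28.5
tool_pos: [0.4124, 0.1613, 0.2585]
tool_rot: [179.9, 0.1, -1.6]
force: [-0.4, -0.7, -2.8]
grip_width: 0.0655
grasp_force: 25.0
```

Request:
arm_command([
  [[10,45,0],0],
  [[20,90,0],0],
  [[30,135,0],0],
  [[40,180,0],0],
  [[50,225,0],0],
])

```text
time_s: 29.0
tool_pos: [0.4549, -0.0671, 0.258]
tool_rot: [-180.0, 0.1, -1.8]
force: [1.2, -0.1, -2.7]
grip_width: 0.0657
grasp_force: 25.0
```

Request:
arm_command([
  [[9,40,0],0],
  [[15,66,0],0],
  [[16,72,0],0],
  [[16,72,0],0],
  [[16,72,0],0],
])

```text
time_s: 29.5
tool_pos: [0.4691, -0.1362, 0.2586]
tool_rot: [-180.0, 0.1, -1.7]
force: [-0.1, 0.0, -3.4]
grip_width: 0.0657
grasp_force: 25.0
```

Request:
arm_command([
  [[0,0,0],0],
  [[0,0,0],0],
  [[0,0,0],0],
  [[0,0,0],0],
  [[0,0,0],0],
])

```text
time_s: 30.0
tool_pos: [0.4696, -0.1377, 0.2596]
tool_rot: [-180.0, -0.0, -1.8]
force: [-0.2, -0.1, -3.3]
grip_width: 0.0654
grasp_force: 25.0
```

Request:
arm_command([
  [[0,0,35],0],
  [[0,0,75],0],
  [[0,0,100],0],
  [[0,0,116],0],
  [[0,0,124],0],
])

```text
time_s: 30.5
tool_pos: [0.4685, -0.1379, 0.1343]
tool_rot: [180.0, 0.2, -1.8]
force: [-4.5, -2.1, 8.5]
grip_width: 0.0652
grasp_force: 25.0
```

Request:
arm_command([
  [[0,0,0],0],
  [[0,0,0],0],
  [[0,0,0],0],
  [[0,0,0],0],
  [[0,0,0],0],
], grip=-1)

```text
time_s: 31.0
tool_pos: [0.4702, -0.1378, 0.1362]
tool_rot: [-180.0, -0.1, -1.8]
force: [-0.5, 0.0, -0.5]
grip_width: 0.0864
grasp_force: 0.0
```

Request:
arm_command([
  [[0,0,0],0],
  [[0,0,0],0],
  [[0,0,-20],0],
  [[0,0,-50],0],
  [[0,0,-90],0],
])

```text
time_s: 31.5
tool_pos: [0.4684, -0.1377, 0.2253]
tool_rot: [180.0, 0.2, -1.9]
force: [1.2, 0.8, 0.7]
grip_width: 0.0872
grasp_force: 0.0
```

Request:
arm_command([
  [[0,0,-30],0],
  [[0,0,-34],0],
  [[0,0,-34],0],
  [[0,0,-34],0],
  [[0,0,-34],0],
])

```text
time_s: 32.0
tool_pos: [0.4687, -0.1377, 0.2581]
tool_rot: [180.0, 0.2, -1.8]
force: [-0.3, 0.9, -0.1]
grip_width: 0.087
grasp_force: 0.0
```

```bash
python3 -c "
from h import *
state();im,P=tins();job((.504,.434),(.07,.05),1)"
```

```text
t 32.0 [ 0.4687 -0.1377  0.2581] [180.    0.2  -1.8] F [-0.3  0.9 -0.1] w 0.087 0.0
tin? [0.62  0.436] r 0.035 z 0.052 px [130. 175.]
tin? [0.638 0.228] r 0.026 z 0.043 px [189. 169.]
tin? [0.567 0.334] r 0.026 z 0.043 px [156. 189.]
tin? [0.503 0.434] r 0.034 z 0.056 px [124. 207.]
tin? [0.461 0.334] r 0.026 z 0.043 px [154. 221.]
platform n 4364 slope x,y [-0.     0.041] z0 0.0951  tilt(+ left down) -0.041
(0.504, 0.434, 0.17, -1.8) -> [  17. -573.   88.] -0.001
(0.504, 0.434, 0.03, -1.8) -> [  0.  -0. 140.] -0.0
(0.504, 0.434, 0.26, -1.8) -> [   0.   -0. -230.] -0.0
(np.float64(0.6047), np.float64(-0.0182), 0.26, -1.8) -> [115. 449.  -0.] -0.0
(np.float64(0.6046960892918127), np.float64(-0.01822688067951203), 0.127, -1.8) -> [ -0.   0. 133.] -0.0
```

Request:
arm_command([
  [[1,-40,0],0],
  [[2,-86,0],0],
  [[4,-132,0],0],
  [[5,-178,0],0],
  [[6,-220,0],0],
])

```text
time_s: 32.55
tool_pos: [0.4821, 0.084, 0.2587]
tool_rot: [180.0, 0.1, -1.8]
force: [0.5, 0.2, -0.5]
grip_width: 0.087
grasp_force: 0.0
```

Request:
arm_command([
  [[1,-45,0],0],
  [[3,-90,0],0],
  [[4,-135,5],0],
  [[6,-180,10],0],
  [[7,-225,20],0],
])

```text
time_s: 33.05
tool_pos: [0.497, 0.3083, 0.2388]
tool_rot: [180.0, 0.0, -1.8]
force: [1.6, 0.4, 0.1]
grip_width: 0.0871
grasp_force: 0.0
```

Request:
arm_command([
  [[1,-45,20],0],
  [[3,-90,40],0],
  [[4,-120,60],0],
  [[4,-128,68],0],
  [[4,-128,68],0],
])

```text
time_s: 33.55
tool_pos: [0.5034, 0.4345, 0.1683]
tool_rot: [179.8, 0.2, -1.7]
force: [-0.4, -0.6, -0.0]
grip_width: 0.0871
grasp_force: 0.0
```

Request:
arm_command([
  [[0,0,0],0],
  [[0,0,0],0],
  [[0,0,0],0],
  [[0,0,0],0],
  [[0,0,0],0],
])

```text
time_s: 34.05
tool_pos: [0.5054, 0.434, 0.1723]
tool_rot: [-179.9, -0.0, -1.9]
force: [-0.7, -0.2, -0.3]
grip_width: 0.0871
grasp_force: 0.0
```

Request:
arm_command([
  [[-1,0,35],0],
  [[-1,0,75],0],
  [[-1,0,112],0],
  [[-1,0,135],0],
  [[-1,0,142],0],
])

```text
time_s: 34.55
tool_pos: [0.5022, 0.4328, 0.0263]
tool_rot: [179.8, 0.2, -1.8]
force: [-0.1, 0.7, 0.4]
grip_width: 0.0871
grasp_force: 0.0
```

Request:
arm_command([
  [[0,0,0],0],
  [[0,0,0],0],
  [[0,0,0],0],
  [[0,0,0],0],
  [[0,0,0],0],
], grip=1)

```text
time_s: 35.05
tool_pos: [0.5052, 0.4345, 0.0315]
tool_rot: [-179.9, -0.1, -1.9]
force: [-1.4, -1.5, 6.2]
grip_width: 0.0655
grasp_force: 25.0
```

Request:
arm_command([
  [[0,0,0],0],
  [[0,0,-10],0],
  [[0,0,-40],0],
  [[0,0,-85],0],
  [[0,0,-130],0],
])

```text
time_s: 35.55
tool_pos: [0.5031, 0.4339, 0.1602]
tool_rot: [179.9, 0.1, -1.8]
force: [1.2, 0.5, -2.5]
grip_width: 0.0657
grasp_force: 25.0
```

Request:
arm_command([
  [[0,0,-45],0],
  [[0,0,-85],0],
  [[0,0,-100],0],
  [[8,32,-100],0],
  [[18,70,-100],0],
])

```text
time_s: 36.05
tool_pos: [0.5182, 0.3654, 0.2582]
tool_rot: [180.0, 0.1, -1.6]
force: [0.3, -0.6, -3.7]
grip_width: 0.0655
grasp_force: 25.0
```

Request:
arm_command([
  [[11,44,0],0],
  [[22,88,0],0],
  [[34,132,0],0],
  [[45,176,0],0],
  [[56,220,0],0],
])

```text
time_s: 36.55
tool_pos: [0.5679, 0.1403, 0.2579]
tool_rot: [180.0, 0.1, -1.8]
force: [0.4, 0.2, -3.5]
grip_width: 0.0655
grasp_force: 25.0
```

Request:
arm_command([
  [[11,44,0],0],
  [[22,88,0],0],
  [[33,128,0],0],
  [[39,152,0],0],
  [[41,159,0],0],
])

```text
time_s: 37.05
tool_pos: [0.6038, -0.0231, 0.2581]
tool_rot: [179.9, 0.1, -2.2]
force: [-0.1, -1.1, -2.6]
grip_width: 0.0654
grasp_force: 25.0
```

Request:
arm_command([
  [[0,0,0],0],
  [[0,0,0],0],
  [[0,0,0],0],
  [[0,0,0],0],
  [[0,0,0],0],
])

```text
time_s: 37.55
tool_pos: [0.6045, -0.017, 0.2596]
tool_rot: [-180.0, 0.0, -1.7]
force: [-0.1, -0.4, -3.8]
grip_width: 0.0655
grasp_force: 25.0
```

Request:
arm_command([
  [[0,1,35],0],
  [[0,1,75],0],
  [[0,1,105],0],
  [[0,1,123],0],
  [[0,1,131],0],
])

```text
time_s: 38.05
tool_pos: [0.6032, -0.0182, 0.1269]
tool_rot: [-180.0, 0.2, -1.8]
force: [-6.9, 5.1, 16.8]
grip_width: 0.0653
grasp_force: 25.0
```

Request:
arm_command([
  [[0,0,0],0],
  [[0,0,0],0],
  [[0,0,0],0],
  [[0,0,0],0],
  [[0,0,0],0],
], grip=-1)

```text
time_s: 38.55
tool_pos: [0.6051, -0.0193, 0.1294]
tool_rot: [-180.0, -0.1, -1.9]
force: [-0.1, 0.7, -0.5]
grip_width: 0.0863
grasp_force: 0.0
```

Request:
arm_command([
  [[0,0,0],0],
  [[0,0,0],0],
  [[0,0,-20],0],
  [[0,0,-50],0],
  [[0,0,-90],0],
])

```text
time_s: 39.05
tool_pos: [0.6032, -0.019, 0.2179]
tool_rot: [180.0, 0.2, -1.8]
force: [0.0, 0.2, 0.1]
grip_width: 0.0871
grasp_force: 0.0
```

Request:
arm_command([
  [[0,0,-30],0],
  [[0,0,-41],0],
  [[0,0,-41],0],
  [[0,0,-41],0],
  [[0,0,-41],0],
])

```text
time_s: 39.55
tool_pos: [0.6035, -0.019, 0.2574]
tool_rot: [180.0, 0.2, -1.8]
force: [-0.4, -0.2, -0.3]
grip_width: 0.087
grasp_force: 0.0
```

```bash
python3 -c "
from h import *
state();im,P=tins();job((.461,.334),(.015,-.045),0)"
```

```text
t 39.55 [ 0.6035 -0.019   0.2574] [180.    0.2  -1.8] F [-0.4 -0.2 -0.3] w 0.087 0.0
tin? [0.621 0.437] r 0.035 z 0.052 px [130. 175.]
tin? [0.637 0.228] r 0.026 z 0.043 px [189. 169.]
tin? [0.568 0.334] r 0.026 z 0.043 px [157. 189.]
tin? [0.461 0.334] r 0.026 z 0.043 px [154. 221.]
platform n 3438 slope x,y [-0.003 -0.049] z0 0.095  tilt(+ left down) 0.049
(0.461, 0.334, 0.17, -1.8) -> [-154. -348.   88.] -0.001
(0.461, 0.334, 0.025, -1.8) -> [  0.  -0. 145.] -0.0
(0.461, 0.334, 0.26, -1.8) -> [   0.   -0. -235.] -0.0
(np.float64(0.5454), np.float64(-0.1106), 0.26, -1.8) -> [ 98. 442.  -0.] -0.0
(np.float64(0.5454432240810443), np.float64(-0.11063412046252097), 0.122, -1.8) -> [  0.   0. 138.] -0.0
```

Request:
arm_command([
  [[-16,-36,0],0],
  [[-34,-76,0],0],
  [[-52,-118,0],0],
  [[-70,-158,5],0],
  [[-86,-195,15],0],
], grip=-0.7)

```text
time_s: 40.1
tool_pos: [0.5237, 0.1806, 0.244]
tool_rot: [-180.0, 0.0, -1.8]
force: [0.5, 0.2, 0.1]
grip_width: 0.0743
grasp_force: 0.0
```

Request:
arm_command([
  [[-18,-40,20],0],
  [[-36,-80,40],0],
  [[-54,-122,60],0],
  [[-66,-148,73],0],
  [[-68,-153,73],0],
])

```text
time_s: 40.6
tool_pos: [0.457, 0.3371, 0.1677]
tool_rot: [179.8, 0.3, -1.4]
force: [-1.0, -0.7, 0.2]
grip_width: 0.0739
grasp_force: 0.0
```

Request:
arm_command([
  [[0,0,0],0],
  [[0,0,0],0],
  [[0,0,0],0],
  [[0,0,0],0],
  [[0,0,0],0],
])

```text
time_s: 41.1
tool_pos: [0.4625, 0.3329, 0.172]
tool_rot: [-180.0, -0.0, -1.9]
force: [0.2, -1.2, 0.2]
grip_width: 0.074
grasp_force: 0.0
```

Request:
arm_command([
  [[-1,-1,35],0],
  [[-1,-1,75],0],
  [[-1,-1,115],0],
  [[-1,-1,140],0],
  [[-1,-1,147],0],
])

```text
time_s: 41.6
tool_pos: [0.459, 0.3328, 0.0216]
tool_rot: [179.8, 0.2, -1.9]
force: [-0.6, -1.8, -1.0]
grip_width: 0.0741
grasp_force: 0.0
```

Request:
arm_command([
  [[0,0,0],0],
  [[0,0,0],0],
  [[0,0,0],0],
  [[0,0,0],0],
  [[0,0,0],0],
], grip=1)

```text
time_s: 42.1
tool_pos: [0.4619, 0.3351, 0.0263]
tool_rot: [-179.9, -0.1, -1.8]
force: [-0.5, -1.8, 5.9]
grip_width: 0.0515
grasp_force: 25.0
```

Request:
arm_command([
  [[0,0,0],0],
  [[0,0,-10],0],
  [[0,0,-40],0],
  [[0,0,-85],0],
  [[0,0,-130],0],
])

```text
time_s: 42.6
tool_pos: [0.4601, 0.3342, 0.1558]
tool_rot: [179.9, 0.1, -1.8]
force: [1.0, 1.2, -2.9]
grip_width: 0.0514
grasp_force: 25.0
```

Request:
arm_command([
  [[0,0,-45],0],
  [[0,0,-90],0],
  [[0,0,-105],0],
  [[7,32,-105],0],
  [[15,70,-105],0],
])

```text
time_s: 43.1
tool_pos: [0.4727, 0.2652, 0.2594]
tool_rot: [-180.0, 0.0, -1.6]
force: [0.5, -0.1, -2.5]
grip_width: 0.0512
grasp_force: 25.0
```

Request:
arm_command([
  [[10,44,0],0],
  [[20,88,0],0],
  [[29,132,0],0],
  [[39,176,0],0],
  [[49,220,0],0],
])

```text
time_s: 43.6
tool_pos: [0.5148, 0.041, 0.2589]
tool_rot: [-180.0, 0.1, -1.8]
force: [0.7, 0.6, -2.0]
grip_width: 0.0513
grasp_force: 25.0
```

Request:
arm_command([
  [[10,44,0],0],
  [[20,88,0],0],
  [[29,128,0],0],
  [[33,148,0],0],
  [[34,152,0],0],
])

```text
time_s: 44.1
tool_pos: [0.5436, -0.1141, 0.2589]
tool_rot: [179.9, 0.1, -2.2]
force: [0.5, -0.3, -1.3]
grip_width: 0.0516
grasp_force: 25.0
```

Request:
arm_command([
  [[0,0,0],0],
  [[0,0,0],0],
  [[0,0,0],0],
  [[0,0,0],0],
  [[0,0,0],0],
])

```text
time_s: 44.6
tool_pos: [0.5446, -0.1093, 0.2596]
tool_rot: [-180.0, -0.0, -1.8]
force: [0.3, 0.3, -2.3]
grip_width: 0.0513
grasp_force: 25.0
```

Request:
arm_command([
  [[1,1,35],0],
  [[1,1,75],0],
  [[1,1,108],0],
  [[1,1,128],0],
  [[1,1,136],0],
])

```text
time_s: 45.1
tool_pos: [0.5441, -0.111, 0.1218]
tool_rot: [180.0, 0.2, -1.8]
force: [-8.2, -3.1, 21.1]
grip_width: 0.0515
grasp_force: 25.0
```

Request:
arm_command([
  [[0,0,0],0],
  [[0,0,0],0],
  [[0,0,0],0],
  [[0,0,0],0],
  [[0,0,0],0],
], grip=-0.6)

```text
time_s: 45.6
tool_pos: [0.546, -0.1112, 0.1242]
tool_rot: [-180.0, -0.1, -1.8]
force: [0.1, 0.1, 0.3]
grip_width: 0.0686
grasp_force: 0.0
```

Request:
arm_command([
  [[0,0,0],0],
  [[0,0,0],0],
  [[0,0,-20],0],
  [[0,0,-50],0],
  [[0,0,-90],0],
])

```text
time_s: 46.1
tool_pos: [0.5442, -0.1111, 0.2131]
tool_rot: [180.0, 0.2, -1.9]
force: [0.3, 0.9, -0.3]
grip_width: 0.0694
grasp_force: 0.0
```

Request:
arm_command([
  [[0,0,-30],0],
  [[0,0,-46],0],
  [[0,0,-46],0],
  [[0,0,-46],0],
  [[0,0,-46],0],
])

```text
time_s: 46.6
tool_pos: [0.5447, -0.1111, 0.258]
tool_rot: [-180.0, 0.1, -1.8]
force: [0.8, 0.4, -1.1]
grip_width: 0.0699
grasp_force: 0.0
```

```bash
python3 -c "
from h import *
state();im,P=tins();job((.637,.228),(.08,-.045),0)"
```

```text
t 46.6 [ 0.5447 -0.1111  0.258 ] [-1.8e+02  1.0e-01 -1.8e+00] F [ 0.8  0.4 -1.1] w 0.0699 0.0
tin? [0.621 0.436] r 0.035 z 0.051 px [131. 175.]
tin? [0.638 0.228] r 0.026 z 0.043 px [189. 169.]
tin? [0.568 0.333] r 0.026 z 0.043 px [156. 189.]
platform n 2750 slope x,y [-0.002 -0.003] z0 0.0952  tilt(+ left down) 0.003
(0.637, 0.228, 0.17, -1.8) -> [  81. -342.   88.] -0.001
(0.637, 0.228, 0.025, -1.8) -> [  0.  -0. 145.] -0.0
(0.637, 0.228, 0.26, -1.8) -> [   0.   -0. -235.] -0.0
(np.float64(0.6104), np.float64(-0.1136), 0.26, -1.8) -> [-16. 342.  -0.] -0.0
(np.float64(0.6103763111174407), np.float64(-0.11358271469092246), 0.122, -1.8) -> [ -0.  -0. 138.] -0.0
```

Request:
arm_command([
  [[9,-38,0],0],
  [[19,-80,0],0],
  [[28,-120,0],0],
  [[38,-162,5],0],
  [[47,-200,15],0],
], grip=-0.7)

```text
time_s: 47.15
tool_pos: [0.5992, 0.0894, 0.2438]
tool_rot: [-180.0, 0.0, -1.8]
force: [0.4, -0.2, 0.2]
grip_width: 0.0739
grasp_force: 0.0
```

Request:
arm_command([
  [[10,-42,20],0],
  [[20,-84,40],0],
  [[29,-120,60],0],
  [[34,-140,73],0],
  [[34,-142,73],0],
])

```text
time_s: 47.65
tool_pos: [0.635, 0.2319, 0.1668]
tool_rot: [179.9, 0.4, -1.5]
force: [-0.3, 0.3, -0.2]
grip_width: 0.0741
grasp_force: 0.0
```

Request:
arm_command([
  [[0,0,0],0],
  [[0,0,0],0],
  [[0,0,0],0],
  [[0,0,0],0],
  [[0,0,0],0],
])

```text
time_s: 48.15
tool_pos: [0.6377, 0.2272, 0.1724]
tool_rot: [-180.0, -0.0, -1.9]
force: [0.1, -0.5, -0.4]
grip_width: 0.074
grasp_force: 0.0
```

Request:
arm_command([
  [[0,-1,35],0],
  [[0,-1,75],0],
  [[0,-1,115],0],
  [[0,-1,140],0],
  [[0,-1,147],0],
])

```text
time_s: 48.65
tool_pos: [0.635, 0.2281, 0.0211]
tool_rot: [179.9, 0.3, -1.9]
force: [0.8, 0.2, 0.0]
grip_width: 0.0735
grasp_force: 0.0
```

Request:
arm_command([
  [[0,0,0],0],
  [[0,0,0],0],
  [[0,0,0],0],
  [[0,0,0],0],
  [[0,0,0],0],
], grip=1)

```text
time_s: 49.15
tool_pos: [0.6389, 0.229, 0.0266]
tool_rot: [-179.9, -0.2, -1.9]
force: [-1.1, -1.1, 6.4]
grip_width: 0.0515
grasp_force: 25.0
```

Request:
arm_command([
  [[0,0,0],0],
  [[0,0,-10],0],
  [[0,0,-40],0],
  [[0,0,-85],0],
  [[0,0,-130],0],
])

```text
time_s: 49.65
tool_pos: [0.6366, 0.2289, 0.1555]
tool_rot: [180.0, 0.1, -1.8]
force: [-0.1, 0.2, -1.5]
grip_width: 0.0516
grasp_force: 25.0
```

Request:
arm_command([
  [[0,0,-45],0],
  [[0,0,-90],0],
  [[0,0,-105],0],
  [[-2,32,-105],0],
  [[-3,70,-105],0],
])

```text
time_s: 50.15
tool_pos: [0.6315, 0.1611, 0.2592]
tool_rot: [-180.0, 0.0, -1.6]
force: [0.8, -1.2, -1.8]
grip_width: 0.0516
grasp_force: 25.0
```

Request:
arm_command([
  [[-2,44,0],0],
  [[-4,88,0],0],
  [[-6,130,0],0],
  [[-8,165,0],0],
  [[-9,190,0],0],
])

```text
time_s: 50.65
tool_pos: [0.6158, -0.0341, 0.2589]
tool_rot: [180.0, 0.1, -2.0]
force: [-0.3, -0.3, -1.4]
grip_width: 0.0516
grasp_force: 25.0
```

Request:
arm_command([
  [[-2,35,0],0],
  [[-4,65,0],0],
  [[-4,80,0],0],
  [[-4,82,0],0],
  [[-4,82,0],0],
])

```text
time_s: 51.15
tool_pos: [0.6107, -0.111, 0.2591]
tool_rot: [-179.9, 0.0, -1.8]
force: [-0.3, -0.3, -2.1]
grip_width: 0.0514
grasp_force: 25.0
```

Request:
arm_command([
  [[0,0,0],0],
  [[0,0,0],0],
  [[0,0,0],0],
  [[0,0,0],0],
  [[0,0,0],0],
])

```text
time_s: 51.65
tool_pos: [0.6106, -0.1121, 0.2596]
tool_rot: [-180.0, -0.0, -1.8]
force: [-0.4, -0.5, -1.2]
grip_width: 0.0515
grasp_force: 25.0
```

Request:
arm_command([
  [[0,1,35],0],
  [[0,1,75],0],
  [[0,1,108],0],
  [[0,1,128],0],
  [[0,1,136],0],
])

```text
time_s: 52.15
tool_pos: [0.6085, -0.1131, 0.1218]
tool_rot: [-180.0, 0.3, -1.8]
force: [-8.4, 0.3, 14.5]
grip_width: 0.0516
grasp_force: 25.0
```

Request:
arm_command([
  [[0,0,0],0],
  [[0,0,0],0],
  [[0,0,0],0],
  [[0,0,0],0],
  [[0,0,0],0],
], grip=-0.6)

```text
time_s: 52.65
tool_pos: [0.611, -0.1133, 0.1242]
tool_rot: [-180.0, -0.1, -1.8]
force: [0.6, -0.2, 0.5]
grip_width: 0.0686
grasp_force: 0.0
```

Request:
arm_command([
  [[0,0,0],0],
  [[0,0,0],0],
  [[0,0,-20],0],
  [[0,0,-50],0],
  [[0,0,-90],0],
])

```text
time_s: 53.15
tool_pos: [0.6093, -0.113, 0.2129]
tool_rot: [180.0, 0.2, -1.8]
force: [0.4, 0.2, 0.2]
grip_width: 0.0698
grasp_force: 0.0
```

Request:
arm_command([
  [[0,0,-30],0],
  [[0,0,-46],0],
  [[0,0,-46],0],
  [[0,0,-46],0],
  [[0,0,-46],0],
])

```text
time_s: 53.65
tool_pos: [0.6095, -0.113, 0.2574]
tool_rot: [-180.0, 0.2, -1.8]
force: [-0.0, 0.0, 0.1]
grip_width: 0.0697
grasp_force: 0.0
```

```bash
python3 -c "
from h import *
state();im,P=tins();job((.568,.333),(0,.045),0,yaw=40,yaw1=-1.8)
o=env.get_obs();plan((*o['tool_pos'],-1.8),(.59,.12,.25,40),(.568,.333,.17,40));plan((.568,.333,.26,40),(.55,.19,.26,-1.8),(.5345,-.02,.26,-1.8))"
```

```text
t 53.65 [ 0.6095 -0.113   0.2574] [-180.     0.2   -1.8] F [-0.   0.   0.1] w 0.0697 0.0
tin? [0.62  0.436] r 0.035 z 0.052 px [130. 175.]
tin? [0.567 0.334] r 0.026 z 0.043 px [156. 189.]
platform n 3200 slope x,y [0.002 0.035] z0 0.095  tilt(+ left down) -0.035
(0.568, 0.333, 0.17, 40) -> [ -56. -444.   87.] -0.73
(0.568, 0.333, 0.025, 40) -> [  0.   0. 145.] -0.0
(0.568, 0.333, 0.26, 40) -> [   0.    0. -235.] -0.0
(np.float64(0.5345), np.float64(-0.02), 0.26, -1.8) -> [-253.  249.   -0.] 0.73
(np.float64(0.5345413344658164), np.float64(-0.02004632435941784), 0.122, -1.8) -> [  0.   0. 138.] -0.0
(0.59, 0.12, 0.25, 40) -> [ -27. -232.    7.] -0.73
(0.568, 0.333, 0.17, 40) -> [ 120. -177.   80.] -0.0
(0.55, 0.19, 0.26, -1.8) -> [-106.   98.   -0.] 0.73
(0.5345, -0.02, 0.26, -1.8) -> [ -9. 210.  -0.] -0.0
```

Request:
arm_command([
  [[-5,-44,0],-0.145],
  [[-10,-92,2],-0.29],
  [[-16,-140,4],-0.44],
  [[-22,-188,6],-0.585],
  [[-27,-232,7],-0.73],
], grip=-0.7)

```text
time_s: 54.2
tool_pos: [0.5897, 0.122, 0.251]
tool_rot: [-179.9, 0.1, 40.4]
force: [1.3, 0.2, -0.2]
grip_width: 0.0744
grasp_force: 0.0
```

Request:
arm_command([
  [[27,-40,15],0],
  [[54,-80,35],0],
  [[81,-120,55],0],
  [[105,-155,72],0],
  [[120,-177,80],0],
])

```text
time_s: 54.7
tool_pos: [0.5656, 0.3365, 0.1684]
tool_rot: [-179.8, 0.3, 40.3]
force: [-0.7, 0.3, 0.2]
grip_width: 0.0738
grasp_force: 0.0
```

Request:
arm_command([
  [[0,0,0],0],
  [[0,0,0],0],
  [[0,0,0],0],
  [[0,0,0],0],
  [[0,0,0],0],
])

```text
time_s: 55.2
tool_pos: [0.5699, 0.3307, 0.1732]
tool_rot: [180.0, -0.1, 39.9]
force: [0.1, -0.5, 0.6]
grip_width: 0.0736
grasp_force: 0.0
```

Request:
arm_command([
  [[0,-3,35],0],
  [[0,-3,75],0],
  [[0,-3,115],0],
  [[0,-3,141],0],
  [[0,-3,148],0],
])

```text
time_s: 55.7
tool_pos: [0.5652, 0.3325, 0.0212]
tool_rot: [-180.0, 0.3, 39.9]
force: [-0.2, 0.2, -0.3]
grip_width: 0.0738
grasp_force: 0.0
```

Request:
arm_command([
  [[0,0,0],0],
  [[0,0,0],0],
  [[0,0,0],0],
  [[0,0,0],0],
  [[0,0,0],0],
], grip=1)

```text
time_s: 56.2
tool_pos: [0.5686, 0.3349, 0.0266]
tool_rot: [180.0, -0.2, 40.0]
force: [-0.4, -0.0, 6.0]
grip_width: 0.0514
grasp_force: 25.0
```

Request:
arm_command([
  [[0,0,0],0],
  [[0,0,-10],0],
  [[0,0,-40],0],
  [[0,0,-85],0],
  [[0,0,-130],0],
])

```text
time_s: 56.7
tool_pos: [0.5662, 0.334, 0.1554]
tool_rot: [-180.0, 0.1, 40.0]
force: [1.1, -0.5, -1.3]
grip_width: 0.0513
grasp_force: 25.0
```

Request:
arm_command([
  [[0,0,-45],0],
  [[0,0,-90],0],
  [[0,0,-105],0],
  [[0,0,-105],0],
  [[0,0,-105],0],
])

```text
time_s: 57.2
tool_pos: [0.5663, 0.3341, 0.2577]
tool_rot: [-180.0, 0.2, 40.0]
force: [-0.7, -0.0, -1.8]
grip_width: 0.0512
grasp_force: 25.0
```

Request:
arm_command([
  [[-20,18,0],0.145],
  [[-42,38,0],0.29],
  [[-64,58,0],0.44],
  [[-86,79,0],0.585],
  [[-106,98,0],0.73],
])

```text
time_s: 57.7
tool_pos: [0.5472, 0.1892, 0.2562]
tool_rot: [179.8, 0.3, -2.2]
force: [0.5, 0.1, -1.7]
grip_width: 0.0514
grasp_force: 25.0
```

Request:
arm_command([
  [[-2,44,0],0],
  [[-4,90,0],0],
  [[-6,135,0],0],
  [[-8,175,0],0],
  [[-9,205,0],0],
])

```text
time_s: 58.2
tool_pos: [0.5312, -0.0166, 0.2568]
tool_rot: [179.9, 0.3, -2.0]
force: [0.2, 0.8, -1.5]
grip_width: 0.0514
grasp_force: 25.0
```

Request:
arm_command([
  [[0,5,0],0],
  [[0,5,0],0],
  [[0,5,0],0],
  [[0,5,0],0],
  [[0,5,0],0],
])

```text
time_s: 58.7
tool_pos: [0.5332, -0.0169, 0.2591]
tool_rot: [180.0, 0.0, -1.7]
force: [0.4, 0.4, -0.3]
grip_width: 0.0513
grasp_force: 25.0
```

Request:
arm_command([
  [[1,3,30],0],
  [[1,3,70],0],
  [[1,3,108],0],
  [[1,3,128],0],
  [[1,3,136],0],
])

```text
time_s: 59.2
tool_pos: [0.5325, -0.0202, 0.1218]
tool_rot: [-180.0, 0.3, -1.8]
force: [-9.6, 4.3, 20.2]
grip_width: 0.0515
grasp_force: 25.0
```

Request:
arm_command([
  [[0,0,0],0],
  [[0,0,0],0],
  [[0,0,0],0],
  [[0,0,0],0],
  [[0,0,0],0],
], grip=-0.6)

```text
time_s: 59.7
tool_pos: [0.5347, -0.0215, 0.1242]
tool_rot: [-180.0, -0.1, -1.8]
force: [-0.2, 0.5, -0.5]
grip_width: 0.0692
grasp_force: 0.0
```

Request:
arm_command([
  [[0,0,0],0],
  [[0,0,0],0],
  [[0,0,-20],0],
  [[0,0,-50],0],
  [[0,0,-90],0],
])

```text
time_s: 60.2
tool_pos: [0.5328, -0.0215, 0.2131]
tool_rot: [179.9, 0.2, -1.9]
force: [0.5, 0.4, -0.2]
grip_width: 0.0699
grasp_force: 0.0
```

Request:
arm_command([
  [[0,0,-40],0],
  [[0,-40,-70],0],
  [[0,-85,-80],0],
  [[0,-130,-80],0],
  [[0,-175,-80],0],
])

```text
time_s: 60.7
tool_pos: [0.5399, 0.1552, 0.2945]
tool_rot: [-179.9, -0.1, -1.9]
force: [1.2, -0.3, -0.6]
grip_width: 0.0696
grasp_force: 0.0
```

Request:
arm_command([
  [[0,-45,0],0],
  [[0,-90,0],0],
  [[0,-130,0],0],
  [[0,-140,0],0],
  [[0,-140,0],0],
])

```text
time_s: 61.2
tool_pos: [0.5435, 0.2956, 0.2927]
tool_rot: [179.9, 0.0, -1.6]
force: [1.0, -0.5, -0.2]
grip_width: 0.0695
grasp_force: 0.0
```

Request:
arm_command([
  [[0,0,0],0],
  [[0,0,0],0],
  [[0,0,0],0],
  [[0,0,0],0],
  [[0,0,0],0],
])

```text
time_s: 61.7
tool_pos: [0.5444, 0.2928, 0.2939]
tool_rot: [-180.0, -0.0, -1.9]
force: [-0.6, 0.3, -0.2]
grip_width: 0.0697
grasp_force: 0.0
```

```bash
python3 -c "
from h import *
state();im,P=tins();cv2.imwrite('pics/t4.png',cv2.resize(im[120:270,200:420],None,fx=3.5,fy=3.5,interpolation=cv2.INTER_CUBIC))"
```

```text
t 61.7 [0.5444 0.2928 0.2939] [-180.    -0.    -1.9] F [-0.6  0.3 -0.2] w 0.0697 0.0
platform n 5168 slope x,y [-0.001 -0.007] z0 0.0951  tilt(+ left down) 0.007
```

View pics/t4.png

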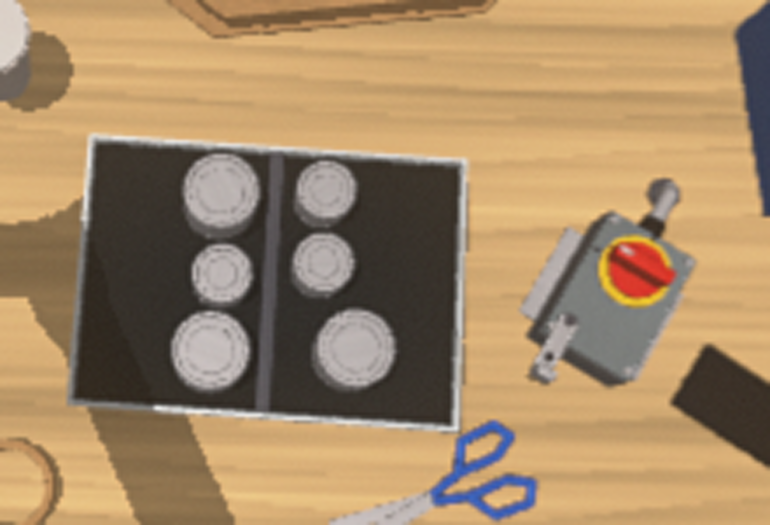

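The picture shows all six tins upright on the platform: large tins at (221,193), (210,350) and (354,348), small tins at (221,273), (326,190) and (323,263). The handle lies across the enclosure, the hasp is out at (550,355), and the measured tilt is 0.007 rad. Signing off.

```bash
python3 -c "
from h import *
print(env.sign_off())"
```

```text
the job is handed in; nothing more can be done
None
```

I handed the job in with the handle off, the hasp out and all six tins upright on a near-level platform (tilt about 0.007 rad), but the run may be judged a fail: on the first descent an open finger landed on a tin and the wrist force read 138 N, over the 120 N limit.

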